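Offer up the casting-box gate to its hinge post and hold it for pinning

TASK

Line the loose gate of the plaster casting box up with the hinge post: draw the hinge pin up first if it still sticks into the gap between the post's two knuckles, then pick the gate up and bring its single knuckle gently into that gap so that the holes line up and the drawn pin could drop straight through all three. Finish while still holding the gate there, upright and carried by the gripper alone rather than resting on or leaning against the box, with the pin still up; leave the pot in the box and the jar and ring cutter on the table where they are.

Things in the scene. Friction and masses are not known exactly. Their poses are not given: they have to be found in the camera images.
- gate: Loose gate: ply board on its long lower edge, x -6 to 6, y -85 to 85, z 0 to 76 mm; origin: centre of the board's underside. 0.22 to 0.34 kg, centre of mass near x -4, y -10: grip there from above, across the 12 mm. Outer face -x: wooden cleat at the -y end (x -30 to -6, y -85 to -65, full height) keeps it standing; steel hinge leaf with one knuckle at the +y end.
- gate_eye (a point): Centre of the upright hole (9 mm) in the gate's only knuckle (15 mm outside diameter, reaching 10 mm above and below this point). In the gate's frame x -18, y 95, z 40 mm; axes as the gate's.
- post_eye (a point): Mating point: middle of the gap between the two fixed knuckles (15 mm outside, 9 mm holes) on the hinge post, the front left corner of the box; 55 mm above the table. Gap 25 mm tall: 2.5 mm to spare above and below the gate's knuckle. Axes: z up along the holes, x level from the open front into the box, y left. The post's front face is 12 mm behind; free room to come in from the front along +x.
- box_base: Fixed casting box: base board 270 mm deep, 380 wide, 10 thick, ply walls and post, tops 88 mm above the table. Origin: centre of the board's underside; its x runs left, its y toward the robot. A gate with axes parallel to post_eye's and the eyes together closes the front: its underside 5 mm above the board, its end 3 mm short of the post, its inner face 4 mm short of the right wall.
- hinge_pin (a joint): How far the captive steel pin is drawn up, 0 to 0.046 m. At 0 its tip is 5 mm into the lower knuckle; from 0.030 on its tip is inside the upper knuckle and the gap is clear; 0.046 is the upper stop, where it stays captive. It slides with about 3 N of friction and stays where it is left. At the start it stands anywhere from 0.008 up.
- pin_head (a point): Centre of the pin's upright round steel knob, 16 mm in diameter, reaching 10 mm above and 8 mm below this point; on the hinge axis, 104.5 mm above the table plus the joint value. The post and knuckles below end 88 mm above the table, so fingertips can take the knob from above.
- model_pot: Small grey-brown clay pot, 59 mm in diameter and 58 mm tall, standing inside the casting box; origin: centre of its foot. Leave it alone.
- slip_jar: Jar with a green lid, 58 mm in diameter and 75 mm tall, on the table; origin: centre of its foot. Leave it alone.
- clay_ring: Pale round ring cutter, 66 mm in diameter and 26 mm tall, on the table; origin: centre of its underside. Leave it alone.
Not all that is in view belongs to the job. Of the things like the gate, leave any that is pink; of the rest the larger one is meant.

How it is judged (in metres and radians):
On the way:
1. the gate is lifted off the table in the fingers (height (world z) of gate above 0.012 m and contact force between the fingers and gate above 1 N), for 0.2 s.
At the end, for the whole second after the job is handed in: Gate in the fingers, its hole axis within 3 mm sideways and 2.5 mm in height of the post's, upright within 0.06 rad, still, pressing on the box with less than 1.5 N; pin drawn at least 28 mm; pot moved less than 15 mm, jar and cutter less than 30 mm (horizontal distance between gate_eye and post_eye below 0.003 m and z of gate_eye in the frame of post_eye between -0.0025 and 0.0025 m and angle between gate's own z axis and vertical below 0.06 rad and value of joint hinge_pin above 0.028 m and contact force between the fingers and gate above 1 N and contact force between gate and box_base below 1.5 N and linear speed of gate below 0.02 m/s and distance of model_pot from where it was at the start of the episode below 0.015 m and distance of each of slip_jar, clay_ring from where it was at the start of the episode below 0.03 m); the arm keeps its last pose, push and grip.
It fails at once if the pot in the box is disturbed (distance of model_pot from where it was at the start of the episode above 0.015 m or angle between model_pot's own z axis and vertical above 0.3 rad).
It fails at once if the jar or the ring cutter is disturbed (distance of any of slip_jar, clay_ring from where it was at the start of the episode above 0.03 m).
It fails at once if the gate is forced against the box (contact force between gate and box_base above 35 N).
It also fails if it takes over 54 s, if anything falls off the work surface, if the arm or the gripper's body presses on something with over 40 N, if the wrist force passes 120 N, or if a joint passes its speed limit or range.

ROBOT

A 6-joint arm with a two-finger parallel gripper is mounted at the origin on a cart in front of the work surface, level with it; the furniture and walls round the work are solid. World frame = base frame: x ahead of the robot, y to its left, z up, the work surface at z = 0. Lengths are in mm, angles in rad, forces in N, time in s.
With the tool pointing down it reaches from about 250 to 850 mm from the base axis. Payload 12.5 kg.
Tool frame: the origin (TCP) lies at the very end of the fingers, on their centre line; the grasp point (between the pads) lies 19 mm behind it; x points along the fingers, y is the direction in which the jaws open and shut, and the axes are right-handed (so a half turn about x gives the same grasp; the last joint's range is limited). The gripper opens to 93 mm and grips with 3 to 60 N. Pads are 15 mm wide; open, the fingers measure 128 mm over their backs; the gripper's body (75 mm by 188 mm) begins 65 mm behind the grasp point.
Start: joints at [-1.37, 0.351, 1.652, -0, 1.139, -0.085], TCP at [155.079, -527.669, 218.633] pointing down, gripper open.
Joint ranges: [-2.75, 2.75], [-0.79, 2.1], [0.01, 2.65], [-1.57, 4.71], [0.07, 3.14], [-2.87, 2.87]. Speed limits (rad/s): [2.22, 2.22, 2.79, 3.14, 3.14, 3.14].

INTERFACE

Orientations are given as a unit quaternion [w, x, y, z].
In Python, from rig import manip, capture, get_calibration gives the robot as it stands.
- The arm moves only by the tool apply_moves, never from a script. Its argument "motion" is a list of rows, each an object of numbers: "gripper": the opening in per cent of the stroke, from 0 (shut) to 100 (fully open); "x", "y", "z": the shift along the tool's x, y, z in mm; "rx", "ry", "rz": the turn, a rotation vector about the tool's x, y, z in degrees. A call has 1 to 8 rows; each row shifts and turns the commanded pose from where the row before left it, along the tool's axes as they then stand; what a row does not reach is not made up. A row lasts 1/10 s, in which the tool goes at most 50 mm and 8.59 degrees, less where a joint would pass 70% of its speed; a pose out of reach is approached as far as the arm can. A call with a gripper value outside its range is refused whole. The fingers move at their own pace and stop on an object; "newtons" is the grip in N (left out, the last holds). Time passes only in rows, so rows that do not move let the fingers close. It gives the time, the measured TCP pose, the force and the opening at its end, in the units of the state.
- manip.state(): the state, without advancing time (a new reading comes with each control period).
- capture(name): name is "side" or "top" or "wrist"; returns the picture (420x560x3 uint8, red, green, blue); there is no depth.
- get_calibration(name): a dict with "mtx" (3x3 intrinsics, pixels), "distortion" ([k1, k2, p1, p2, k3] as OpenCV has them; the pictures are not rectified), "world_to_cam" (4x4, takes a point from world to camera coordinates); the wrist camera has in their place "tool_from_camera" (4x4, takes a point from camera to tool coordinates, whose origin is the TCP and whose axes are the tool frame's). Camera axes: x right, y down, z forward; pixel columns grow to the right and rows downward; lengths in mm; the calibration is good to about 2 mm. A picture is of the moment at which its call begins: read the wrist's pose just before it. get_calibration takes no time and is no camera call.
- manip.sign_off(): hands the job in, once; it reports no verdict.
The state is a dict: "clock": time; "joints": joint angles; "qvel": joint speeds; "effort": joint torques, N m; "tool_pos": TCP position; "tool_rot": TCP orientation; "contact_force": force on the tool from outside, world axes, zero at the start; "wrist_torque": the same for the moment, N m; "width": finger opening in mm.
Only numpy, scipy, OpenCV 4.12 (cv2) and the standard library are available. Lean on these libraries where they do the work, as an engineer would, in place of code of your own. Each camera call takes 0.05 s, during which the arm holds its last target.

## Working session

There is one attempt and no reset: what is moved stays moved. The work goes in short steps, Python scripts to look and compute and a tool call to move; the robot and the scene stay as the last step left them, time stands still between calls to the robot, and variables do not carry over. Pictures are saved under pics/ and viewed, and the job is handed in when it is done.

Besides the shell and the picture viewer there is one more tool, called after ">>>" by a JSON object that holds its "name" and its "arguments", one argument or row to a line. apply_moves: Moves the arm, as the interface text tells. Its arguments: {"type":"object","properties":{"motion":{"type":"array"},"newtons":{"type":"number"}},"required":["motion"]}

```bash
ls; mkdir -p pics; python3 - <<'E'
from rig import manip,capture,get_calibration
import cv2
print(manip.state())
for n in ["side","top","wrist"]:
    im=capture(n); cv2.imwrite(f"pics/{n}0.png",im[:,:,::-1]); print(n,get_calibration(n))
E
```

```text
pics
{'clock': 0.0, 'joints': array([-1.36961912e+00,  3.51266549e-01,  1.65241359e+00,  7.86088038e-06,
        1.13906779e+00, -8.45757701e-02]), 'qvel': array([ 0.00049542,  0.00211368,  0.00038864,  0.00094946,  0.00018749,
       -0.00017482]), 'effort': array([ 3.00887596e-04, -4.97315705e+01, -2.85258114e+01,  6.99631590e-02,
        2.58183625e-02, -6.18248782e-05]), 'tool_pos': array([ 155.00656225, -527.35895871,  218.08880732]), 'tool_rot': array([-0.10027648, -0.69988049, -0.10109229,  0.69992305]), 'contact_force': array([-0.05666176,  0.21698184,  0.62016487]), 'wrist_torque': array([ 0.02933729, -0.01097942, -0.03071307]), 'width': 93.04180060657939}
side {'mtx': array([[428.18645437,   0.        , 276.64287065],
       [  0.        , 428.18645437, 207.56148304],
       [  0.        ,   0.        ,   1.        ]]), 'distortion': array([0.04159109, 0.        , 0.        , 0.        , 0.        ]), 'world_to_cam': array([[ 9.99955010e-01, -9.39371476e-03, -1.31762012e-03,
        -6.09731748e+02],
       [-7.03318801e-03, -6.41025995e-01, -7.67486944e-01,
         6.3139
[... 709 characters left out ...]
  [ 0.00000000e+00,  0.00000000e+00,  0.00000000e+00,
         1.00000000e+00]])}
wrist {'mtx': array([[339.11538043,   0.        , 276.99929049],
       [  0.        , 339.11538043, 213.04593565],
       [  0.        ,   0.        ,   1.        ]]), 'distortion': array([-0.03569414,  0.        ,  0.        ,  0.        ,  0.        ]), 'tool_from_camera': array([[ 3.22010984e-04, -2.77565033e-01,  9.60706797e-01,
        -1.65374732e+02],
       [ 9.99999919e-01,  3.22545440e-04, -2.41992274e-04,
        -5.69703096e-01],
       [-2.42703003e-04,  9.60706796e-01,  2.77565114e-01,
        -7.62753351e+01],
       [ 0.00000000e+00,  0.00000000e+00,  0.00000000e+00,
         1.00000000e+00]])}
```

View pics/side0.png

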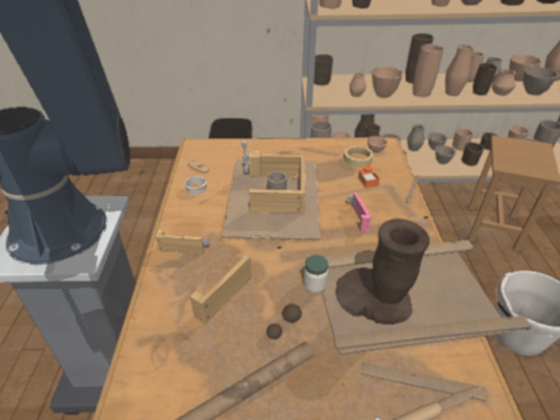

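View pics/top0.png

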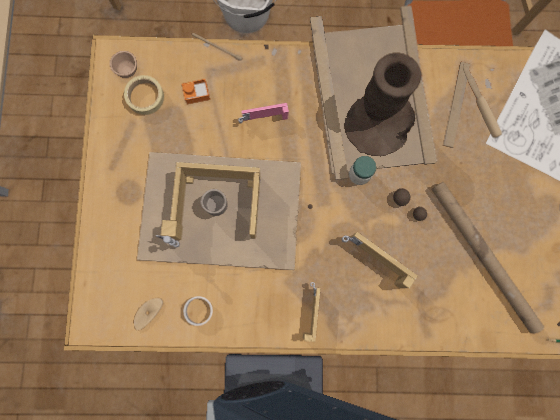

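View pics/wrist0.png

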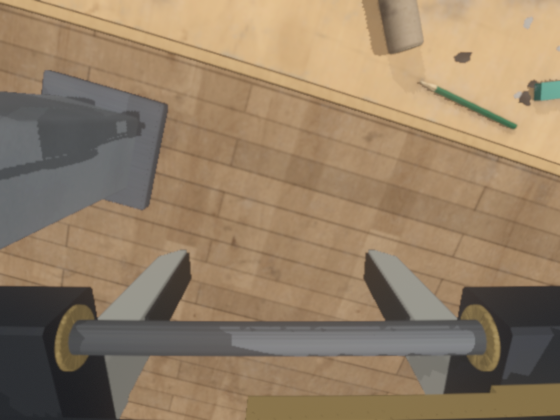

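Candidates for the gate, in top-view pixels: the ply board at (382,260), the shorter ply board at (312,315), and the pink one at (265,112). The pink one is excluded. The larger of the other two is (382,260), so I'll check it in a close crop.

```bash
cat > h.py <<'E'
import numpy as np,cv2
from rig import manip,capture,get_calibration
from scipy.spatial.transform import Rotation as R
def Tct(n,st=None):
    c=get_calibration(n)
    if n=="wrist":
        st=st or manip.state()
        q=st["tool_rot"]; T=np.eye(4); T[:3,:3]=R.from_quat([q[1],q[2],q[3],q[0]]).as_matrix(); T[:3,3]=st["tool_pos"]
        W=T@c["tool_from_camera"]
    else: W=np.linalg.inv(c["world_to_cam"])
    return c["mtx"],c["distortion"],W
def ray(P,uv):
    K,D,W=P
    p=cv2.undistortPoints(np.array([[uv]],float),K,D)[0,0]
    return W[:3,3],W[:3,:3]@np.array([p[0],p[1],1.])
def onz(P,uv,z):
    o,d=ray(P,uv); return o+d*(z-o[2])/d[2]
def tri(obs):
    A=np.zeros((3,3));b=np.zeros(3)
    for P,uv in obs:
        o,d=ray(P,uv); d=d/np.linalg.norm(d); M=np.eye(3)-np.outer(d,d); A+=M;b+=M@o
    x=np.linalg.solve(A,b)
    return x,[np.linalg.norm(np.cross(x-ray(P,uv)[0],ray(P,uv)[1]/np.linalg.norm(ray(P,uv)[1]))) for P,uv in obs]
def proj(P,X):
    K,D,W=P; M=np.linalg.inv(W)
    return cv2.projectPoints(np.array([X],float),cv2.Rodrigues(M[:3,:3])[0],M[:3,3],K,D)[0][0,0]
def crop(im,x0,y0,x1,y1,s,name):
    cv2.imwrite("pics/"+name,cv2.resize(im[y0:y1,x0:x1],None,fx=s,fy=s,interpolation=cv2.INTER_CUBIC))
E
python3 - <<'E'
from h import *
t=cv2.imread("pics/top0.png");s=cv2.imread("pics/side0.png")
crop(t,335,220,425,295,8,"tg.png");crop(t,140,150,270,250,6,"tb.png");crop(s,185,250,260,325,8,"sg.png");crop(s,225,135,325,225,7,"sb.png")
E
```

```text
(no output)
```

View pics/tg.png

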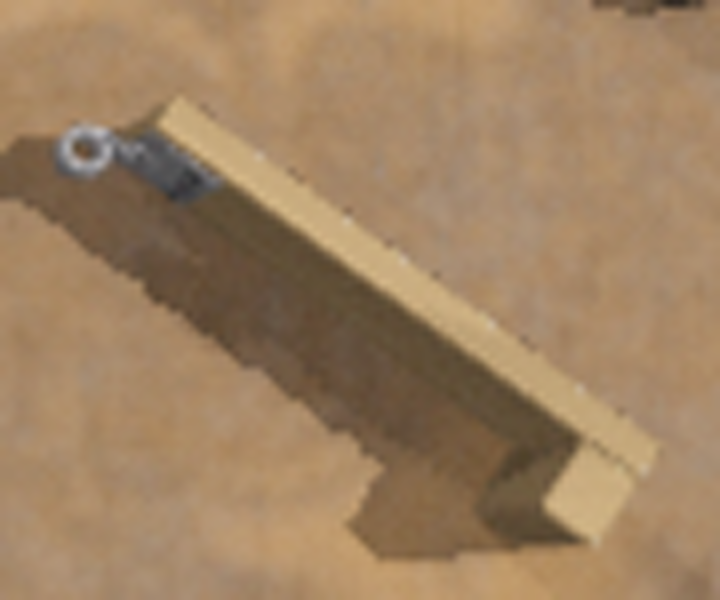

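View pics/tb.png

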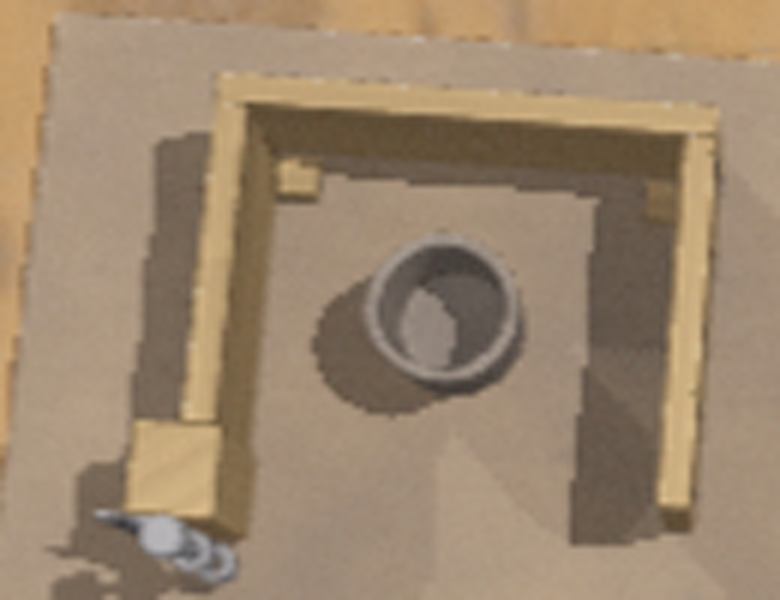

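View pics/sg.png

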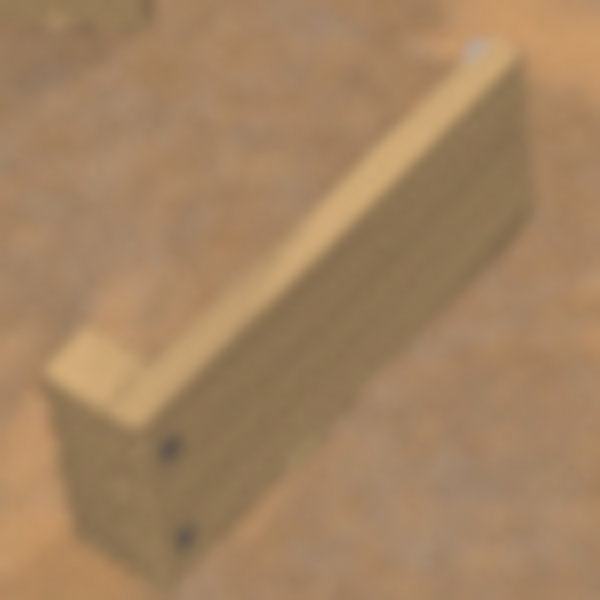

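View pics/sb.png

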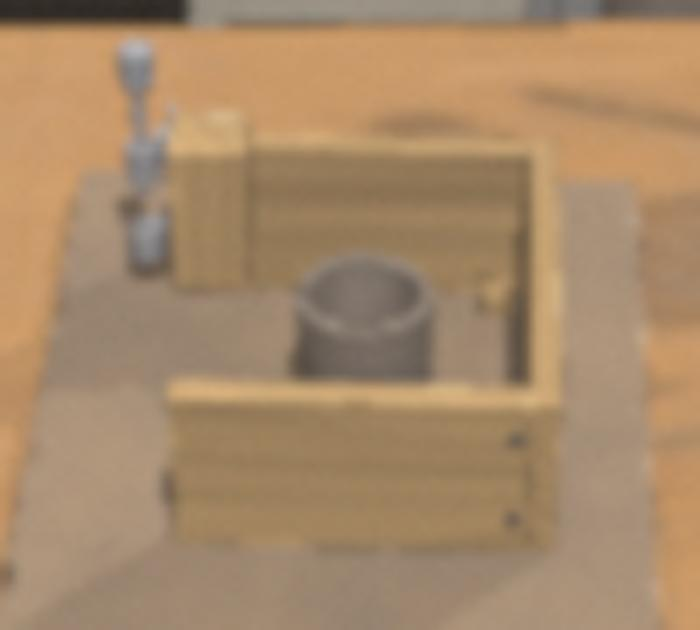

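```bash
cat > m1.py <<'E'
from h import *
T=Tct("top");S=Tct("side")
c=lambda p,o,s:((p[0]+.5)/s-.5+o[0],(p[1]+.5)/s-.5+o[1])
tg=lambda *p:c(p,(335,220),8); tb=lambda *p:c(p,(140,150),6); sg=lambda *p:c(p,(185,250),8); sb=lambda *p:c(p,(225,135),7)
a=onz(T,tg(182,97),76);b=onz(T,tg(660,447),76);o=onz(T,tg(640,477),76);o2=onz(T,tg(598,546),76)
print("gate inner +y",a,"-y",b,np.linalg.norm(a-b),o,o2)
v=(a-b);yaw=np.degrees(np.arctan2(-v[0],v[1]));print("gate yaw",yaw)
e=onz(T,tg(87,151),50);print("eye top",e)
print("side: inner +y top",onz(S,sg(520,45),76),"-y",onz(S,sg(133,428),76))
for n,p,q in [("+y",(182,97),(520,45)),("-y",(660,447),(133,430))]:
    print(n,tri([(T,tg(*p)),(S,sg(*q))]))
print("knob",tri([(T,tb(162,537)),(S,sb(136,62))]))
# box
for n,p in dict(postFL=(127,515),postFR=(214,517),rwFl=(660,505),rwFr=(688,507),rwBr=(716,105),lb=(219,74)).items(): print(n,onz(T,tb(*p),88))
for p in [(60,14),]: print("base",onz(T,tb(*p),10))
print([onz(T,p,10) for p in [(138,261),(296,268),(301,162),(150,154)]])
E
python3 m1.py
```

```text
gate inner +y [ 543.37158505 -180.37920301   76.        ] -y [ 446.0079283  -315.57997091   76.        ] 166.61011163225677 [ 437.43108151 -309.6080932    76.        ] [ 417.82441178 -297.06591141   76.        ]
gate yaw -35.75921875256308
eye top [ 530.12185362 -157.00541465   50.        ]
side: inner +y top [ 543.53197518 -175.89075426   76.        ] -y [ 446.03120668 -314.99995514   76.        ]
+y (array([ 543.35879488, -179.60017867,   79.72975368]), [np.float64(0.48283113448817155), np.float64(0.4828311344880729)])
-y (array([ 446.05392409, -315.59681228,   75.91390547]), [np.float64(0.04371820996617535), np.float64(0.04371820996629941)])
knob (array([511.82991298, 245.50884843, 128.32462711]), [np.float64(0.43530301285997747), np.float64(0.4353030128598343)])
postFL [523.76401494 267.98603356  88.        ]
postFR [523.67718003 235.42004794  88.        ]
rwFl [531.75480525  67.69495584  88.        ]
rwFr [531.21696766  57.07291105  88.        ]
rwBr [688.59884243  50.56284378  88.        ]
lb [696.1175246  243.08857988  88.        ]
base [741.88110661 326.74060133  10.        ]
[array([469.89345271, 336.65334599,  10.        ]), array([460.39302933, -43.28574531,  10.        ]), array([725.50472351, -52.47547059,  10.        ]), array([736.52453264, 325.37095675,  10.        ])]
```

```bash
cat >> h.py <<'E'
def Rt(st):
    q=st["tool_rot"]; return R.from_quat([q[1],q[2],q[3],q[0]]).as_matrix()
def go(target,yaw=None,st=None):
    """shift in tool axes & tool-x turn; yaw(deg)= heading of tool y axis from world +x (gate yaw)"""
    st=st or manip.state(); M=Rt(st); print("pos",st["tool_pos"].round(1),"shift xyz tool",(M.T@(np.array(target)-st["tool_pos"])).round(2))
    if yaw is not None:
        c,s=np.cos(np.radians(yaw)),np.sin(np.radians(yaw))
        G=np.array([[0,c,s],[0,s,-c],[-1,0,0]]); print("rotvec tool deg",np.degrees(R.from_matrix(M.T@G).as_rotvec()).round(2))
E
python3 - <<'E'
from h import *
print(Rt(manip.state()).round(3)); go([490,235,170],-2); go([490,235,170],-36)
E
```

```text
[[-0.     0.282 -0.959]
 [ 0.001 -0.959 -0.282]
 [-1.    -0.001 -0.   ]]
pos [ 155.  -527.4  218.2] shift xyz tool [  48.81 -637.03 -536.33]
rotvec tool deg [-7.163e+01 -3.000e-02  4.000e-02]
pos [ 155.  -527.4  218.2] shift xyz tool [  48.81 -637.03 -536.33]
rotvec tool deg [-3.763e+01 -2.000e-02  5.000e-02]
```

>>> {"name": "apply_moves", "arguments": {
  "motion": [
    {"y": -36, "z": -31},
    {"y": -36, "z": -31},
    {"y": -36, "z": -31},
    {"y": -36, "z": -31},
    {"y": -36, "z": -31},
    {"y": -36, "z": -31},
    {"y": -36, "z": -31},
    {"y": -36, "z": -31}
  ]
}}

```text
invalid input
```

>>> {"name": "apply_moves", "arguments": {
  "motion": [
    {"y": -36, "z": -31},
    {"y": -36, "z": -31},
    {"y": -36, "z": -31},
    {"y": -36, "z": -31},
    {"y": -36, "z": -31},
    {"y": -36, "z": -31},
    {"y": -36, "z": -31},
    {"y": -36, "z": -31}
  ]
}}

```text
invalid input
```

>>> {"name": "apply_moves", "arguments": {
  "motion": [
    {"rx": -8},
    {"rx": -8},
    {"rx": -8},
    {"rx": -8},
    {"rx": -8},
    {"rx": -8},
    {"rx": -8},
    {"rx": -8}
  ]
}}

```text
invalid input
```

```bash
python3 - <<'E'
from h import *
go([512,249,220],-2)
E
```

```text
pos [ 155.  -527.4  218.2] shift xyz tool [  -1.18 -644.3  -561.39]
rotvec tool deg [-7.163e+01 -3.000e-02  4.000e-02]
```

>>> {"name": "apply_moves", "arguments": {
  "motion": [
    {"gripper": 100, "x": 0, "y": -36, "z": -31, "rx": 0, "ry": 0, "rz": 0}
  ],
  "newtons": 20
}}

```text
clock: 0.25
tool_pos: [173.7, -486.5, 218.1]
tool_rot: [-0.1, -0.7, -0.099, 0.7]
contact_force: [1.0, 0.5, 0.5]
width: 93.0
```

>>> {"name": "apply_moves", "arguments": {
  "motion": [
    {"gripper": 100, "y": -36, "z": -31},
    {"gripper": 100, "y": -36, "z": -31},
    {"gripper": 100, "y": -36, "z": -31},
    {"gripper": 100, "y": -36, "z": -31},
    {"gripper": 100, "y": -36, "z": -31},
    {"gripper": 100, "y": -36, "z": -31},
    {"gripper": 100, "y": -36, "z": -31},
    {"gripper": 100, "y": -36, "z": -31}
  ]
}}

```text
invalid input
```

>>> {"name": "apply_moves", "arguments": {
  "motion": [
    {"gripper": 100, "x": 0, "y": -36, "z": -31, "rx": 0, "ry": 0, "rz": 0},
    {"gripper": 100, "x": 0, "y": -36, "z": -31, "rx": 0, "ry": 0, "rz": 0},
    {"gripper": 100, "x": 0, "y": -36, "z": -31, "rx": 0, "ry": 0, "rz": 0},
    {"gripper": 100, "x": 0, "y": -36, "z": -31, "rx": 0, "ry": 0, "rz": 0},
    {"gripper": 100, "x": 0, "y": -36, "z": -31, "rx": 0, "ry": 0, "rz": 0},
    {"gripper": 100, "x": 0, "y": -36, "z": -31, "rx": 0, "ry": 0, "rz": 0},
    {"gripper": 100, "x": 0, "y": -36, "z": -31, "rx": 0, "ry": 0, "rz": 0},
    {"gripper": 100, "x": 0, "y": -36, "z": -31, "rx": 0, "ry": 0, "rz": 0}
  ]
}}

```text
clock: 1.05
tool_pos: [331.7, -136.3, 218.7]
tool_rot: [0.101, 0.7, 0.1, -0.7]
contact_force: [1.2, -0.6, -0.5]
width: 93.0
```

>>> {"name": "apply_moves", "arguments": {
  "motion": [
    {"gripper": 100, "x": 0, "y": -36, "z": -31, "rx": 0, "ry": 0, "rz": 0},
    {"gripper": 100, "x": 0, "y": -36, "z": -31, "rx": 0, "ry": 0, "rz": 0},
    {"gripper": 100, "x": 0, "y": -36, "z": -31, "rx": 0, "ry": 0, "rz": 0},
    {"gripper": 100, "x": 0, "y": -36, "z": -31, "rx": 0, "ry": 0, "rz": 0},
    {"gripper": 100, "x": 0, "y": -36, "z": -31, "rx": 0, "ry": 0, "rz": 0},
    {"gripper": 100, "x": 0, "y": -36, "z": -31, "rx": 0, "ry": 0, "rz": 0},
    {"gripper": 100, "x": 0, "y": -36, "z": -31, "rx": 0, "ry": 0, "rz": 0},
    {"gripper": 100, "x": 0, "y": -36, "z": -31, "rx": 0, "ry": 0, "rz": 0}
  ]
}}

```text
clock: 1.85
tool_pos: [488.5, 210.2, 218.4]
tool_rot: [-0.101, -0.7, -0.101, 0.7]
contact_force: [1.8, -1.5, -0.4]
width: 93.0
```

>>> {"name": "apply_moves", "arguments": {
  "motion": [
    {"gripper": 100, "x": 0, "y": 0, "z": 0, "rx": -8, "ry": 0, "rz": 0},
    {"gripper": 100, "x": 0, "y": 0, "z": 0, "rx": -8, "ry": 0, "rz": 0},
    {"gripper": 100, "x": 0, "y": 0, "z": 0, "rx": -8, "ry": 0, "rz": 0},
    {"gripper": 100, "x": 0, "y": 0, "z": 0, "rx": -8, "ry": 0, "rz": 0},
    {"gripper": 100, "x": 0, "y": 0, "z": 0, "rx": -8, "ry": 0, "rz": 0},
    {"gripper": 100, "x": 0, "y": 0, "z": 0, "rx": -8, "ry": 0, "rz": 0},
    {"gripper": 100, "x": 0, "y": 0, "z": 0, "rx": -8, "ry": 0, "rz": 0},
    {"gripper": 100, "x": 0, "y": 0, "z": 0, "rx": -8, "ry": 0, "rz": 0}
  ]
}}

```text
clock: 2.65
tool_pos: [488.1, 208.0, 218.4]
tool_rot: [-0.458, -0.539, -0.458, 0.539]
contact_force: [-0.9, 0.1, 0.2]
width: 93.1
```

```bash
python3 - <<'E'
from h import *
go([512,249,220],-2)
E
```

```text
pos [488.1 208.  218.4] shift xyz tool [ -1.59  17.02 -44.28]
rotvec tool deg [-7.29  0.01  0.02]
```

>>> {"name": "apply_moves", "arguments": {
  "motion": [
    {"gripper": 100, "x": -1.5, "y": 17, "z": -44, "rx": 0, "ry": 0, "rz": 0},
    {"gripper": 100, "x": 0, "y": 0, "z": 0, "rx": -7.3, "ry": 0, "rz": 0},
    {"gripper": 100, "x": 0, "y": 0, "z": 0, "rx": 0, "ry": 0, "rz": 0},
    {"gripper": 100, "x": 0, "y": 0, "z": 0, "rx": 0, "ry": 0, "rz": 0}
  ]
}}

```text
clock: 3.05
tool_pos: [511.9, 248.3, 219.8]
tool_rot: [-0.489, -0.511, -0.489, 0.511]
contact_force: [0.3, -0.2, -0.9]
width: 92.9
```

```bash
python3 - <<'E'
from h import *
import pickle
st=manip.state(); im=capture("wrist"); pickle.dump(st,open("w1.pkl","wb")); cv2.imwrite("pics/w1.png",im[:,:,::-1]); print(st["tool_pos"])
P=Tct("wrist",st); print(proj(P,[511.8,245.5,128.3]))
E
```

```text
[511.92422127 248.30529298 219.83680534]
[278.44882751 220.41374647]
```

View pics/w1.png

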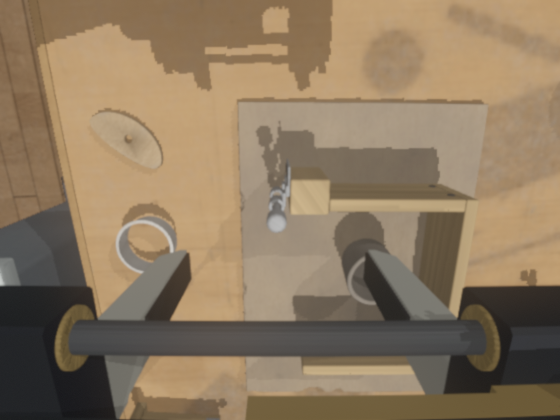

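```bash
python3 - <<'E'
from h import *
w=cv2.imread("pics/w1.png"); crop(w,240,150,340,240,8,"w1c.png")
E
```

```text
(no output)
```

View pics/w1c.png

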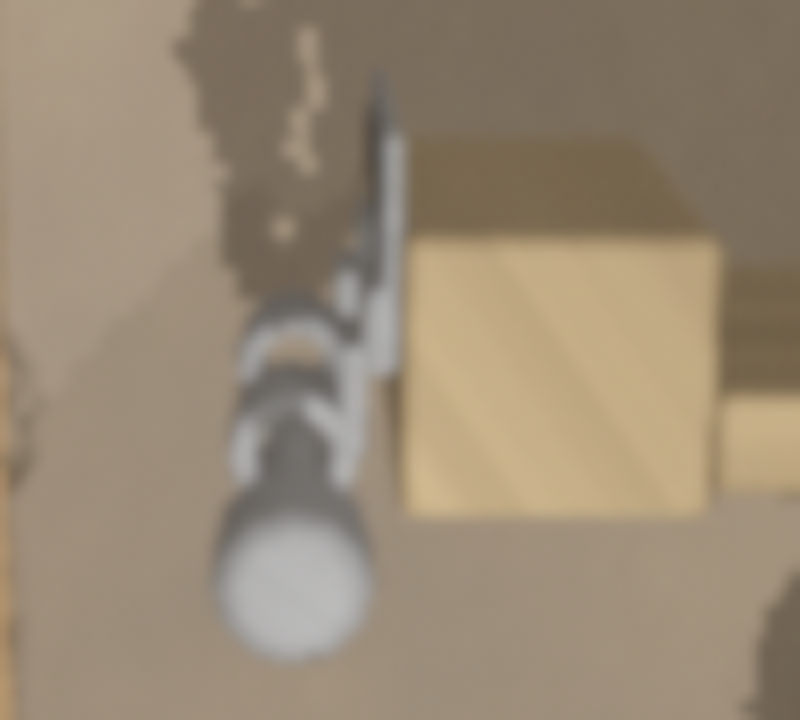

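```bash
cat > m2.py <<'E'
from m1 import *
import pickle
st=pickle.load(open("w1.pkl","rb")); W=Tct("wrist",st)
wc=lambda *p:c(p,(240,150),8)
kt=onz(W,wc(294,587),138); print("-----\nknob top @138",kt, onz(W,wc(294,587),136),onz(W,wc(294,587),140))
print(tri([(T,tb(162,535)),(S,sb(136,58)),(W,wc(294,570))]))
print("knuckle top ring",onz(W,wc(295,460),88), "lower knuckle top ring",onz(W,wc(293,363),42.5))
a=onz(W,wc(405,517),88);b=onz(W,wc(412,237),88);d=onz(W,wc(708,517),88);e=onz(W,wc(722,240),88);print("post",a,b,d,e)
print("post in top",onz(T,tb(127,515),88),onz(T,tb(214,517),88),onz(T,tb(133,422),88),onz(T,tb(222,424),88))
E
python3 m2.py | sed -n '/-----/,$p'
```

```text
-----
knob top @138 [510.17617059 246.58222618 138.        ] [510.14268243 245.94111794 136.        ] [510.20965875 247.22333442 140.        ]
(array([511.46629128, 245.5131072 , 130.22911593]), [np.float64(0.6509122853181221), np.float64(0.9065147228292219), np.float64(1.3815125963507846)])
knuckle top ring [510.11841015 245.66120944  88.        ] lower knuckle top ring [509.7886562  246.39792697  42.5       ]
post [522.36646508 238.38609472  88.        ] [524.20322621 270.68362157  88.        ] [556.95138933 236.88709928  88.        ] [558.57521432 268.87933424  88.        ]
post in top [523.76401494 267.98603356  88.        ] [523.67718003 235.42004794  88.        ] [559.21268327 267.9143401   88.        ] [559.17551654 234.40811368  88.        ]
```

>>> {"name": "apply_moves", "arguments": {
  "motion": [
    {"gripper": 100, "x": 0, "y": -1.7, "z": 2, "rx": 0, "ry": 0, "rz": 0},
    {"gripper": 60, "x": 30, "y": 0, "z": 0, "rx": 0, "ry": 0, "rz": 0},
    {"gripper": 50, "x": 30, "y": 0, "z": 0, "rx": 0, "ry": 0, "rz": 0},
    {"gripper": 50, "x": 25, "y": 0, "z": 0, "rx": 0, "ry": 0, "rz": 0},
    {"gripper": 50, "x": 15, "y": 0, "z": 0, "rx": 0, "ry": 0, "rz": 0},
    {"gripper": 50, "x": 8, "y": 0, "z": 0, "rx": 0, "ry": 0, "rz": 0},
    {"gripper": 50, "x": 0, "y": 0, "z": 0, "rx": 0, "ry": 0, "rz": 0},
    {"gripper": 50, "x": 0, "y": 0, "z": 0, "rx": 0, "ry": 0, "rz": 0}
  ],
  "newtons": 20
}}

```text
clock: 3.9
tool_pos: [510.9, 246.7, 113.0]
tool_rot: [0.49, 0.511, 0.489, -0.51]
contact_force: [0.8, 0.3, 0.1]
width: 47.2
```

```bash
python3 - <<'E'
from h import *
import pickle
st=manip.state(); im=capture("wrist"); pickle.dump(st,open("w2.pkl","wb")); cv2.imwrite("pics/w2.png",im[:,:,::-1]); print(st["tool_pos"],st["width"],st["contact_force"])
E
```

```text
[510.88012153 246.70856094 112.97908595] 47.24346410954511 [0.83598641 0.29022516 0.14906423]
```

View pics/w2.png

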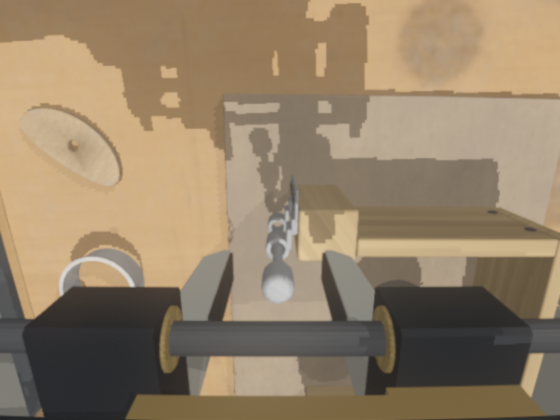

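>>> {"name": "apply_moves", "arguments": {
  "motion": [
    {"gripper": 30, "x": 3, "y": 0, "z": 0, "rx": 0, "ry": 0, "rz": 0},
    {"gripper": 15, "x": 0, "y": 0, "z": 0, "rx": 0, "ry": 0, "rz": 0},
    {"gripper": 5, "x": 0, "y": 0, "z": 0, "rx": 0, "ry": 0, "rz": 0},
    {"gripper": 5, "x": 0, "y": 0, "z": 0, "rx": 0, "ry": 0, "rz": 0},
    {"gripper": 5, "x": 0, "y": 0, "z": 0, "rx": 0, "ry": 0, "rz": 0},
    {"gripper": 5, "x": 0, "y": 0, "z": 0, "rx": 0, "ry": 0, "rz": 0}
  ],
  "newtons": 20
}}

```text
clock: 4.55
tool_pos: [511.0, 246.7, 109.3]
tool_rot: [0.49, 0.51, 0.49, -0.51]
contact_force: [3.6, 0.1, -0.9]
width: 15.4
```

>>> {"name": "apply_moves", "arguments": {
  "motion": [
    {"gripper": 5, "x": -4, "y": 0, "z": 0, "rx": 0, "ry": 0, "rz": 0},
    {"gripper": 5, "x": -4, "y": 0, "z": 0, "rx": 0, "ry": 0, "rz": 0},
    {"gripper": 5, "x": -4, "y": 0, "z": 0, "rx": 0, "ry": 0, "rz": 0},
    {"gripper": 5, "x": -4, "y": 0, "z": 0, "rx": 0, "ry": 0, "rz": 0},
    {"gripper": 5, "x": 0, "y": 0, "z": 0, "rx": 0, "ry": 0, "rz": 0},
    {"gripper": 5, "x": 0, "y": 0, "z": 0, "rx": 0, "ry": 0, "rz": 0}
  ]
}}

```text
clock: 5.15
tool_pos: [511.0, 246.7, 125.6]
tool_rot: [0.49, 0.51, 0.49, -0.51]
contact_force: [4.0, -1.1, 2.5]
width: 15.1
```

```bash
python3 - <<'E'
from h import *
st=manip.state(); print(st["tool_pos"],st["width"],st["contact_force"])
im=capture("side")[:,:,::-1]; crop(im,215,120,300,200,8,"s2.png")
E
```

```text
[510.98437526 246.74362808 125.58801259] 15.073805051440182 [ 4.00411511 -1.14518962  2.49506302]
```

View pics/s2.png

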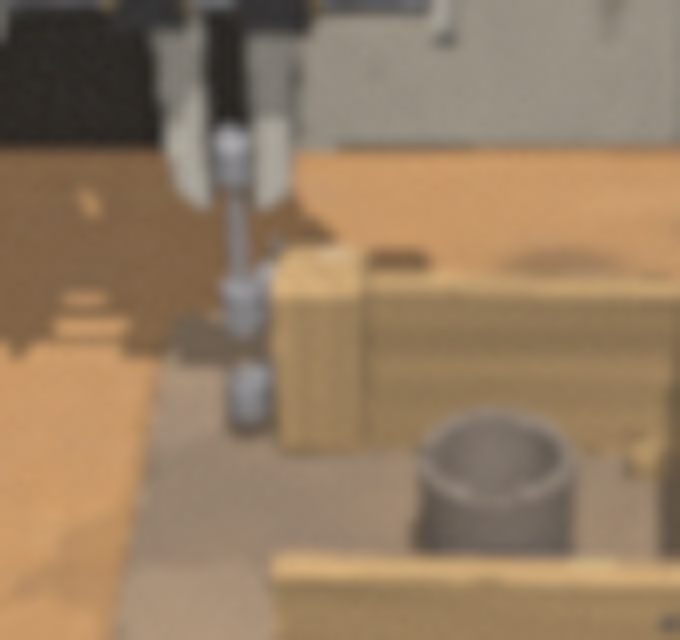

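>>> {"name": "apply_moves", "arguments": {
  "motion": [
    {"gripper": 40, "x": 0, "y": 0, "z": 0, "rx": 0, "ry": 0, "rz": 0},
    {"gripper": 50, "x": 0, "y": 0, "z": 0, "rx": 0, "ry": 0, "rz": 0},
    {"gripper": 60, "x": -5, "y": 0, "z": 0, "rx": 0, "ry": 0, "rz": 0},
    {"gripper": 60, "x": -30, "y": 0, "z": 0, "rx": 0, "ry": 0, "rz": 0},
    {"gripper": 60, "x": -35, "y": 0, "z": 0, "rx": 0, "ry": 0, "rz": 0},
    {"gripper": 100, "x": -24, "y": 0, "z": 0, "rx": 0, "ry": 0, "rz": 0},
    {"gripper": 100, "x": 0, "y": 0, "z": 0, "rx": 0, "ry": 0, "rz": 0},
    {"gripper": 100, "x": 0, "y": 0, "z": 0, "rx": 0, "ry": 0, "rz": 0}
  ]
}}

```text
clock: 6.0
tool_pos: [510.2, 246.7, 219.0]
tool_rot: [-0.49, -0.51, -0.49, 0.51]
contact_force: [0.2, -0.1, -1.0]
width: 75.0
```

```bash
python3 - <<'E'
from h import *
import pickle
st=manip.state(); im=capture("wrist"); pickle.dump(st,open("w3.pkl","wb")); cv2.imwrite("pics/w3.png",im[:,:,::-1]); print(st["tool_pos"],st["width"],st["contact_force"])
crop(im[:,:,::-1],240,150,340,240,8,"w3c.png")
im=capture("side")[:,:,::-1]; crop(im,215,120,300,200,8,"s3.png")
# gate grasp target: from top measurements
g=np.array([(543.4+446)/2,(-180-315.6)/2]); yaw=-35.8
y=np.radians(yaw);gx=np.array([np.cos(y),np.sin(y)]);gy=np.array([-np.sin(y),np.cos(y)])
c=g-6*gx; grip=c-10*gy; print("gate c",c,"eye",c-18*gx+95*gy,"grip",grip)
go([*grip,220],yaw)
E
```

```text
[510.15255214 246.66888355 218.96566289] 74.97123809885963 [ 0.16200234 -0.07413215 -0.97478939]
gate c [ 489.83361709 -244.29025395] eye [ 530.80544747 -156.709953  ] grip [ 483.98404034 -252.40089214]
pos [509.8 246.5 217.9] shift xyz tool [ -1.67  -5.62 499.52]
rotvec tool deg [33.48  0.08  0.1 ]
```

View pics/w3c.png

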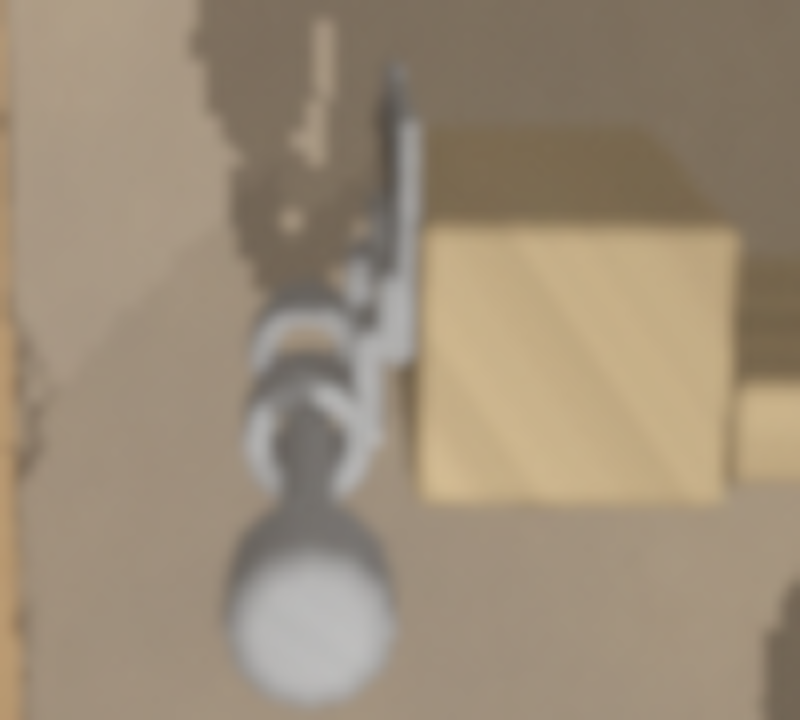

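View pics/s3.png

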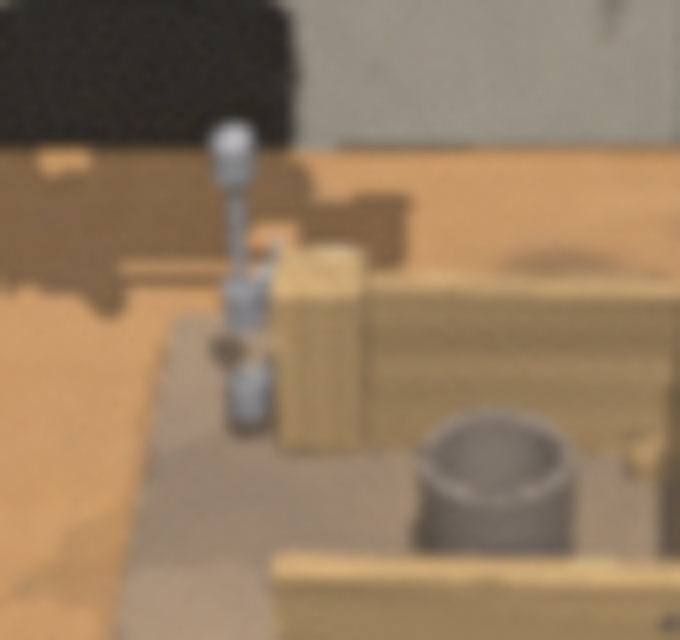

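```bash
python3 - <<'E' | sed -n '/====/,$p'
from m2 import *
print("====")
W=Tct("wrist",pickle.load(open("w3.pkl","rb")))
for z in (152,154,156): print(z,onz(W,wc(311,625),z))
print("upper ring",onz(W,wc(312,432),88),"lower ring",onz(W,wc(306,352),42.5))
E
```

```text
====
152 [510.06302114 246.0724838  152.        ]
154 [510.08155884 246.74454244 154.        ]
156 [510.10009655 247.41660108 156.        ]
upper ring [510.47792435 247.48830147  88.        ] lower ring [509.85249979 246.39999971  42.5       ]
```

>>> {"name": "apply_moves", "arguments": {
  "motion": [
    {"gripper": 100, "x": 0, "y": 0, "z": 50, "rx": 0, "ry": 0, "rz": 0},
    {"gripper": 100, "x": 0, "y": -1, "z": 50, "rx": 0, "ry": 0, "rz": 0},
    {"gripper": 100, "x": 0, "y": -1, "z": 50, "rx": 0, "ry": 0, "rz": 0},
    {"gripper": 100, "x": 0, "y": -1, "z": 50, "rx": 0, "ry": 0, "rz": 0},
    {"gripper": 100, "x": 0, "y": -1, "z": 50, "rx": 0, "ry": 0, "rz": 0},
    {"gripper": 100, "x": 0, "y": -1, "z": 50, "rx": 0, "ry": 0, "rz": 0},
    {"gripper": 100, "x": 0, "y": -1, "z": 50, "rx": 0, "ry": 0, "rz": 0},
    {"gripper": 100, "x": 0, "y": 0, "z": 50, "rx": 0, "ry": 0, "rz": 0}
  ]
}}

```text
clock: 6.9
tool_pos: [487.2, -154.5, 218.1]
tool_rot: [-0.489, -0.51, -0.49, 0.51]
contact_force: [0.1, 0.3, -0.4]
width: 92.8
```

>>> {"name": "apply_moves", "arguments": {
  "motion": [
    {"gripper": 100, "x": 0, "y": 0, "z": 50, "rx": 0, "ry": 0, "rz": 0},
    {"gripper": 100, "x": 0, "y": 0, "z": 48, "rx": 0, "ry": 0, "rz": 0},
    {"gripper": 100, "x": 0, "y": 0, "z": 0, "rx": 8.4, "ry": 0, "rz": 0},
    {"gripper": 100, "x": 0, "y": 0, "z": 0, "rx": 8.4, "ry": 0, "rz": 0},
    {"gripper": 100, "x": 0, "y": 0, "z": 0, "rx": 8.4, "ry": 0, "rz": 0},
    {"gripper": 100, "x": 0, "y": 0, "z": 0, "rx": 8.3, "ry": 0, "rz": 0},
    {"gripper": 100, "x": 0, "y": 0, "z": 0, "rx": 0, "ry": 0, "rz": 0},
    {"gripper": 100, "x": 0, "y": 0, "z": 0, "rx": 0, "ry": 0, "rz": 0}
  ]
}}

```text
clock: 7.7
tool_pos: [484.0, -250.4, 218.3]
tool_rot: [-0.323, -0.629, -0.324, 0.629]
contact_force: [-0.3, -0.2, -0.0]
width: 92.7
```

```bash
python3 - <<'E'
from h import *
import pickle
st=manip.state(); im=capture("wrist"); pickle.dump(st,open("w4.pkl","wb")); cv2.imwrite("pics/w4.png",im[:,:,::-1]); print(st["tool_pos"],st["width"],st["contact_force"])
go([484,-252.4,220],-35.8)
P=Tct("wrist",st)
for X in [[543.4,-180,76],[446,-315.6,76],[530.8,-156.7,50]]: print(proj(P,X))
E
```

```text
[ 484.01438894 -250.38070535  218.33937933] 92.7440202046182 [-0.2880907  -0.23798408 -0.04968178]
pos [ 484.1 -250.4  218.5] shift xyz tool [-1.45  1.05  1.65]
rotvec tool deg [0.21 0.   0.06]
[287.05497259  97.49509787]
[285.32490137 273.87594311]
[260.76076852  85.82352979]
```

View pics/w4.png

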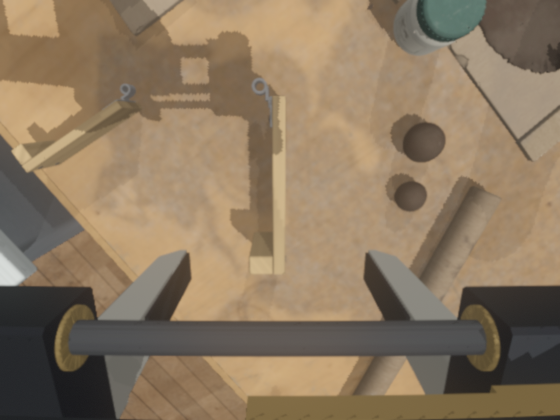

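```bash
python3 - <<'E'
from h import *
w=cv2.imread("pics/w4.png"); crop(w,240,70,300,130,10,"w4a.png"); crop(w,240,220,300,280,10,"w4b.png")
E
```

```text
(no output)
```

View pics/w4a.png

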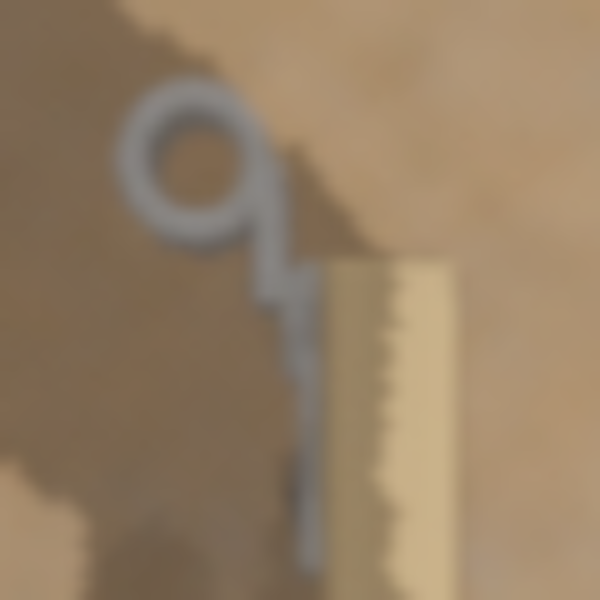

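View pics/w4b.png

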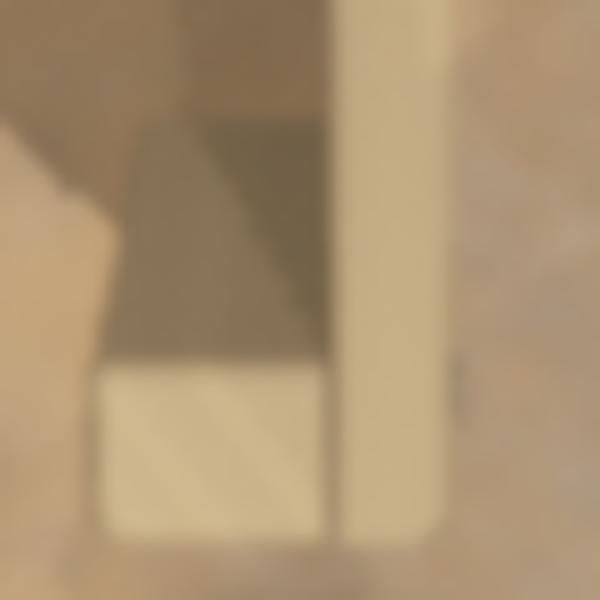

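```bash
python3 - <<'E'
from h import *
import pickle
st=pickle.load(open("w4.pkl","rb"));W=Tct("wrist",st)
c=lambda p,o:((p[0]+.5)/10-.5+o[0],(p[1]+.5)/10-.5+o[1])
a=[onz(W,c(p,(240,70)),76)[:2] for p in [(325,260),(458,260)]]
b=[onz(W,c(p,(240,220)),76)[:2] for p in [(335,545),(448,545)]]
A=(a[0]+a[1])/2;B=(b[0]+b[1])/2
v=A-B;print(np.linalg.norm(a[1]-a[0]),np.linalg.norm(b[1]-b[0]),np.linalg.norm(v),"yaw",np.degrees(np.arctan2(-v[0],v[1])), [np.degrees(np.arctan2(-w[0],w[1])) for w in (a[0]-b[0],a[1]-b[1])])
C=(A+B)/2;u=v/np.linalg.norm(v);gx=np.array([u[1],-u[0]])
g=C-10*u;print("center",C,"grip",g,"eye",C-18*gx+95*u,"eye meas",onz(W,c((193,160),(240,70)),50))
go([*g,40],np.degrees(np.arctan2(-v[0],v[1])),manip.state())
E
```

```text
11.463900411175317 11.271219882440977 168.75157944146534 yaw -35.48185153997118 [np.float64(-35.449143564301664), np.float64(-35.51456113230497)]
center [ 489.48713464 -243.20992669] grip [ 483.68268409 -251.35292084] eye [ 529.97202541 -155.40347123] eye meas [ 529.50043813 -155.4718064    50.        ]
pos [ 484.1 -250.4  218.5] shift xyz tool [178.55   0.38   0.97]
rotvec tool deg [-0.11  0.    0.06]
```

>>> {"name": "apply_moves", "arguments": {
  "motion": [
    {"gripper": 100, "x": 0, "y": 0.4, "z": 1, "rx": 0, "ry": 0, "rz": 0},
    {"gripper": 80, "x": 40, "y": 0, "z": 0, "rx": 0, "ry": 0, "rz": 0},
    {"gripper": 60, "x": 40, "y": 0, "z": 0, "rx": 0, "ry": 0, "rz": 0},
    {"gripper": 60, "x": 40, "y": 0, "z": 0, "rx": 0, "ry": 0, "rz": 0},
    {"gripper": 60, "x": 30, "y": 0, "z": 0, "rx": 0, "ry": 0, "rz": 0},
    {"gripper": 60, "x": 20, "y": 0, "z": 0, "rx": 0, "ry": 0, "rz": 0},
    {"gripper": 50, "x": 12, "y": 0, "z": 0, "rx": 0, "ry": 0, "rz": 0},
    {"gripper": 40, "x": 0, "y": 0, "z": 0, "rx": 0, "ry": 0, "rz": 0}
  ]
}}

```text
clock: 8.55
tool_pos: [483.5, -251.3, 36.0]
tool_rot: [-0.322, -0.629, -0.323, 0.63]
contact_force: [-0.5, 0.4, 0.4]
width: 43.9
```

>>> {"name": "apply_moves", "arguments": {
  "motion": [
    {"gripper": 30, "x": 0, "y": 0, "z": 0, "rx": 0, "ry": 0, "rz": 0},
    {"gripper": 20, "x": 0, "y": 0, "z": 0, "rx": 0, "ry": 0, "rz": 0},
    {"gripper": 10, "x": 0, "y": 0, "z": 0, "rx": 0, "ry": 0, "rz": 0},
    {"gripper": 3, "x": 0, "y": 0, "z": 0, "rx": 0, "ry": 0, "rz": 0},
    {"gripper": 0, "x": 0, "y": 0, "z": 0, "rx": 0, "ry": 0, "rz": 0},
    {"gripper": 0, "x": 0, "y": 0, "z": 0, "rx": 0, "ry": 0, "rz": 0},
    {"gripper": 0, "x": 0, "y": 0, "z": 0, "rx": 0, "ry": 0, "rz": 0}
  ],
  "newtons": 30
}}

```text
clock: 9.25
tool_pos: [484.4, -251.8, 37.7]
tool_rot: [0.322, 0.63, 0.322, -0.629]
contact_force: [-0.6, 0.3, 7.3]
width: 11.7
```

```bash
python3 - <<'E'
from h import *
st=manip.state(); print(st["tool_pos"],st["width"],st["contact_force"],st["wrist_torque"])
E
```

```text
[ 484.36821992 -251.84385547   37.7425709 ] 11.670647232883798 [-0.64429793  0.27122489  7.32276031] [ 0.19689364  0.17970014 -0.00812827]
```

>>> {"name": "apply_moves", "arguments": {
  "motion": [
    {"gripper": 0, "x": 0, "y": 0, "z": 0, "rx": 0, "ry": 0, "rz": 0},
    {"gripper": 0, "x": -5, "y": 0, "z": 0, "rx": 0, "ry": 0, "rz": 0},
    {"gripper": 0, "x": -10, "y": 0, "z": 0, "rx": 0, "ry": 0, "rz": 0},
    {"gripper": 0, "x": -15, "y": 0, "z": 0, "rx": 0, "ry": 0, "rz": 0},
    {"gripper": 0, "x": -20, "y": 0, "z": 0, "rx": 0, "ry": 0, "rz": 0},
    {"gripper": 0, "x": -20, "y": 0, "z": 0, "rx": 0, "ry": 0, "rz": 0},
    {"gripper": 0, "x": 0, "y": 0, "z": 0, "rx": 0, "ry": 0, "rz": 0},
    {"gripper": 0, "x": 0, "y": 0, "z": 0, "rx": 0, "ry": 0, "rz": 0}
  ],
  "newtons": 45
}}

```text
clock: 10.05
tool_pos: [483.9, -251.5, 107.0]
tool_rot: [0.322, 0.63, 0.322, -0.629]
contact_force: [-1.1, -0.9, -4.3]
width: 11.6
```

```bash
python3 - <<'E'
from h import *
import pickle
st=manip.state(); im=capture("wrist"); pickle.dump(st,open("w5.pkl","wb")); cv2.imwrite("pics/w5.png",im[:,:,::-1]); print(st["tool_pos"],st["width"],st["contact_force"],st["wrist_torque"])
im=capture("side")[:,:,::-1]; crop(im,140,200,280,320,5,"s5.png")
E
```

```text
[ 483.90116607 -251.5480432   107.03938825] 11.606133457625132 [-1.14926545 -0.91403128 -4.32454363] [-0.0408873  -0.01479155  0.01923702]
```

View pics/w5.png

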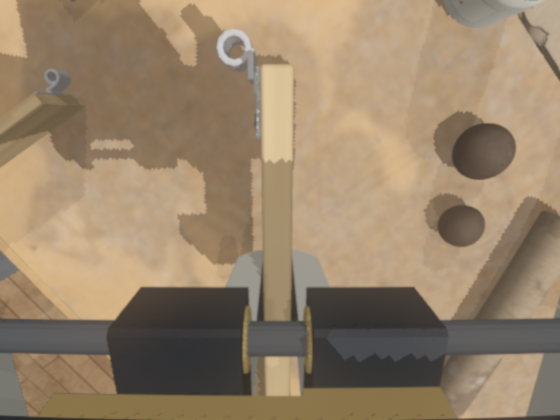

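View pics/s5.png

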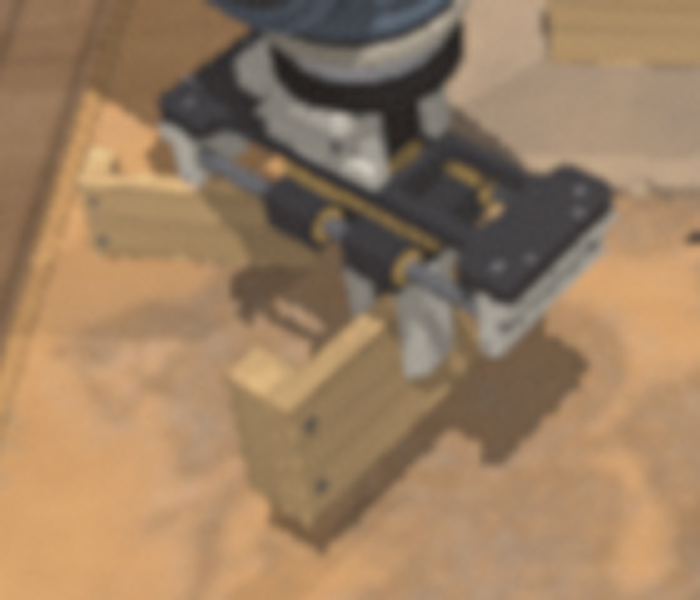

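```bash
cat >> h.py <<'E'
def g2t(p,gy0=-10.,gz0=37.7,gx0=0.):  # gate point -> tool coords
    return np.array([-(p[2]-gz0),p[0]-gx0,-(p[1]-gy0)])
def projt(pt):
    c=get_calibration("wrist"); return proj((c["mtx"],c["distortion"],c["tool_from_camera"]),pt)
E
python3 - <<'E'
from h import *
w=cv2.imread("pics/w5.png"); crop(w,205,20,305,110,8,"w5c.png")
for p in [(-18,95,50),(-6,85,76),(6,85,76),(-6,85,0),(6,85,0)]: 
    q=projt(g2t(p)); print(p,q,((q-[205,20])*8).round())
E
```

```text
(-18, 95, 50) [236.19565963  45.31711237] [250. 203.]
(-6, 85, 76) [262.84514473  61.45337587] [463. 332.]
(6, 85, 76) [297.35735719  61.47184714] [739. 332.]
(-6, 85, 0) [268.28673027  82.09901267] [506. 497.]
(6, 85, 0) [289.58141251  82.10758137] [677. 497.]
```

View pics/w5c.png

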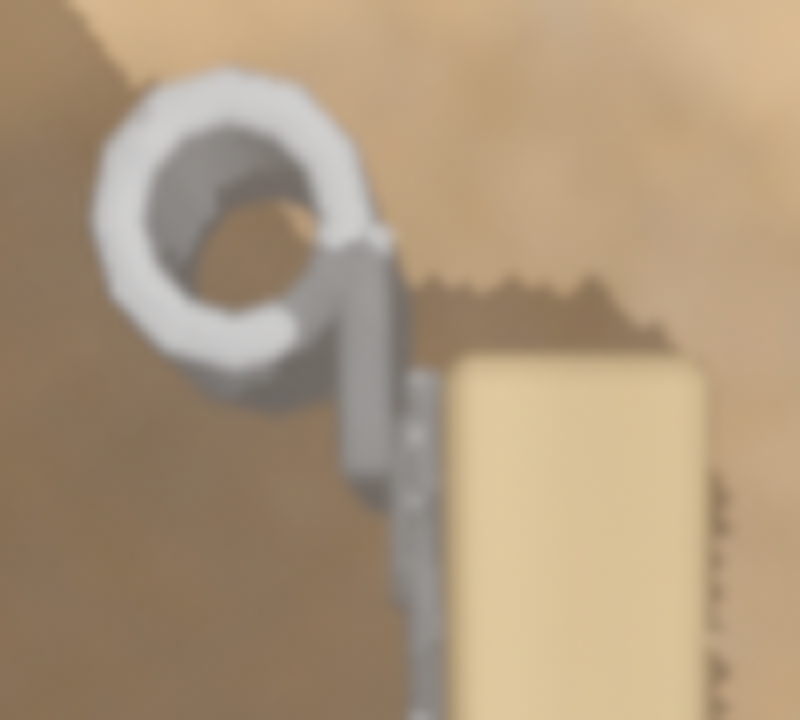

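```bash
cat > m5.py <<'E'
from h import *
cal=get_calibration("wrist");PT=(cal["mtx"],cal["distortion"],cal["tool_from_camera"])
def ontx(uv,x):
    o,d=ray(PT,uv); return o+d*(x-o[0])/d[0]
c=lambda p:((p[0]+.5)/8-.5+205,(p[1]+.5)/8-.5+20)
if __name__=="__main__":
    print("eye tool",ontx(c((236,220)),-12.3)," model",g2t((-18,95,50)))
    for p in [(445,353),(708,353)]: print("corner",ontx(c(p),-38.3))
    th=np.linspace(0,2*np.pi,40); r=np.array([(projt(g2t((-18+7.5*np.cos(t),95+7.5*np.sin(t),50)))-[205,20])*8 for t in th]); print(r.min(0),r.max(0))
    # edges of the board top in rows
    im=cv2.cvtColor(cv2.imread("pics/w5.png"),cv2.COLOR_BGR2LAB).astype(float)
    for v in range(70,250,15):
        g=np.abs(np.gradient(im[v-2:v+3].mean(0),axis=0)).sum(1)
        def pk(a,b):
            s=g[a:b];k=a+np.argmax(s);w=g[k-2:k+3];return (w*np.arange(k-2,k+3)).sum()/w.sum()
        l,rr=pk(256,268),pk(288,300); L=ontx((l,v),-38.3);Rr=ontx((rr,v),-38.3); print(v,round(l,1),round(rr,1),L[1:].round(2),Rr[1:].round(2),"w",(Rr-L)[1].round(2))
E
python3 m5.py
```

```text
eye tool [ -12.3        -18.90546   -104.3324924]  model [ -12.3  -18.  -105. ]
corner [-38.3         -6.93281231 -94.27397552]
corner [-38.3          4.51491064 -94.27613882]
[105.08835133  44.64778604] [394.23542231 356.83630065]
70 261.0 292.6 [ -6.68 -92.21] [  4.37 -92.21] w 11.05
85 260.4 293.0 [ -6.93 -87.23] [  4.56 -87.24] w 11.49
100 261.1 292.0 [ -6.74 -82.16] [  4.28 -82.16] w 11.02
115 261.2 292.1 [ -6.79 -76.98] [  4.38 -76.98] w 11.17
130 261.3 292.1 [ -6.79 -71.69] [  4.45 -71.69] w 11.25
145 261.4 291.9 [ -6.83 -66.29] [  4.44 -66.29] w 11.26
160 263.3 292.5 [ -6.19 -60.76] [  4.71 -60.77] w 10.9
175 261.2 292.6 [ -7.05 -55.11] [  4.82 -55.11] w 11.86
190 261.1 292.0 [ -7.16 -49.32] [  4.66 -49.32] w 11.82
205 261.1 292.0 [ -7.23 -43.38] [  4.74 -43.39] w 11.96
220 261.2 292.0 [ -7.26 -37.3 ] [  4.84 -37.3 ] w 12.09
235 262.1 291.9 [ -6.99 -31.05] [  4.86 -31.06] w 11.85
```

```bash
cat > fin.py <<'E'
from h import *
def tcp(P,psi,ey=-18.9,ez=-104.3):
    a=np.radians(psi);ty=np.array([np.cos(a),np.sin(a)]);tz=np.array([np.sin(a),-np.cos(a)])
    return np.array(P)-ey*ty-ez*tz
E
python3 - <<'E'
from fin import *
f=tcp((510.2,246.5),-1.9);print("final tcp",f)
go([f[0]-60,f[1],157],-1.9)
E
```

```text
final tcp [525.63152398 141.63070961]
pos [ 483.5 -251.3  106.2] shift xyz tool [ -50.45 -244.55 -308.12]
rotvec tool deg [-3.392e+01 -2.000e-02  9.000e-02]
```

>>> {"name": "apply_moves", "arguments": {
  "motion": [
    {"gripper": 0, "x": -20, "y": 0, "z": 0, "rx": 0, "ry": 0, "rz": 0},
    {"gripper": 0, "x": -20, "y": 0, "z": 0, "rx": 0, "ry": 0, "rz": 0},
    {"gripper": 0, "x": -10, "y": 0, "z": 0, "rx": 0, "ry": 0, "rz": 0},
    {"gripper": 0, "x": 0, "y": 0, "z": 0, "rx": -5, "ry": 0, "rz": 0},
    {"gripper": 0, "x": 0, "y": 0, "z": 0, "rx": -7, "ry": 0, "rz": 0},
    {"gripper": 0, "x": 0, "y": 0, "z": 0, "rx": -7, "ry": 0, "rz": 0},
    {"gripper": 0, "x": 0, "y": 0, "z": 0, "rx": -7, "ry": 0, "rz": 0},
    {"gripper": 0, "x": 0, "y": 0, "z": 0, "rx": -5, "ry": 0, "rz": 0}
  ]
}}

```text
clock: 10.95
tool_pos: [483.6, -251.4, 156.1]
tool_rot: [-0.479, -0.519, -0.48, 0.52]
contact_force: [0.7, 0.2, -3.0]
width: 11.7
```

```bash
python3 - <<'E'
from fin import *
f=tcp((510.2,246.5),-1.9);print("final tcp",f)
go([f[0]-60,f[1],157],-1.9)
E
```

```text
final tcp [525.63152398 141.63070961]
pos [ 483.6 -251.4  156.1] shift xyz tool [  -0.55  -49.13 -390.36]
rotvec tool deg [-2.65 -0.05  0.08]
```

>>> {"name": "apply_moves", "arguments": {
  "motion": [
    {"gripper": 0, "x": 0, "y": -10, "z": -15, "rx": -1.3, "ry": 0, "rz": 0},
    {"gripper": 0, "x": 0, "y": -15, "z": -30, "rx": -1.3, "ry": 0, "rz": 0},
    {"gripper": 0, "x": 0, "y": -10, "z": -45, "rx": 0, "ry": 0, "rz": 0},
    {"gripper": 0, "x": 0, "y": -5, "z": -45, "rx": 0, "ry": 0, "rz": 0},
    {"gripper": 0, "x": 0, "y": -5, "z": -45, "rx": 0, "ry": 0, "rz": 0},
    {"gripper": 0, "x": 0, "y": -3, "z": -45, "rx": 0, "ry": 0, "rz": 0},
    {"gripper": 0, "x": 0, "y": 0, "z": -45, "rx": 0, "ry": 0, "rz": 0},
    {"gripper": 0, "x": 0, "y": 0, "z": -45, "rx": 0, "ry": 0, "rz": 0}
  ]
}}

```text
clock: 11.75
tool_pos: [449.1, 67.4, 156.5]
tool_rot: [-0.49, -0.509, -0.49, 0.51]
contact_force: [0.7, -0.3, -2.9]
width: 11.8
```

>>> {"name": "apply_moves", "arguments": {
  "motion": [
    {"gripper": 0, "x": 0, "y": 0, "z": -35, "rx": 0, "ry": 0, "rz": 0},
    {"gripper": 0, "x": 0, "y": 0, "z": -25, "rx": 0, "ry": 0, "rz": 0},
    {"gripper": 0, "x": 0, "y": 0, "z": -12, "rx": 0, "ry": 0, "rz": 0},
    {"gripper": 0, "x": 0, "y": 0, "z": 0, "rx": 0, "ry": 0, "rz": 0},
    {"gripper": 0, "x": 0, "y": 0, "z": 0, "rx": 0, "ry": 0, "rz": 0}
  ]
}}

```text
clock: 12.25
tool_pos: [452.3, 136.9, 156.7]
tool_rot: [-0.49, -0.509, -0.49, 0.51]
contact_force: [0.1, -0.4, -3.3]
width: 12.0
```

```bash
python3 - <<'E'
from fin import *
f=tcp((510.2,246.5),-1.9)
go([f[0]-60,f[1],53],-1.9)
import pickle
st=manip.state(); im=capture("wrist"); pickle.dump(st,open("w6.pkl","wb")); cv2.imwrite("pics/w6.png",im[:,:,::-1]); print(st["tool_pos"],st["width"],st["contact_force"],st["wrist_torque"])
E
```

```text
pos [452.3 136.9 156.7] shift xyz tool [103.7   13.22  -5.25]
rotvec tool deg [-0.33  0.03  0.05]
[452.3004695  136.9391995  156.70908352] 11.954990983899428 [ 0.08568868 -0.38959385 -3.3460103 ] [-0.05433891 -0.08786673 -0.00052566]
```

View pics/w6.png

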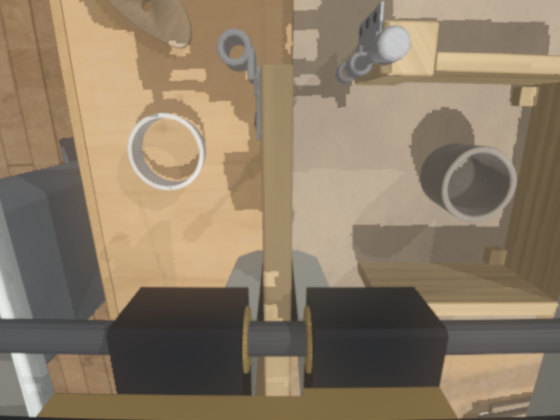

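>>> {"name": "apply_moves", "arguments": {
  "motion": [
    {"gripper": 0, "x": 10, "y": 13, "z": -5, "rx": 0, "ry": 0, "rz": 0},
    {"gripper": 0, "x": 25, "y": 0, "z": 0, "rx": 0, "ry": 0, "rz": 0},
    {"gripper": 0, "x": 25, "y": 0, "z": 0, "rx": 0, "ry": 0, "rz": 0},
    {"gripper": 0, "x": 20, "y": 0, "z": 0, "rx": 0, "ry": 0, "rz": 0},
    {"gripper": 0, "x": 15, "y": 0, "z": 0, "rx": 0, "ry": 0, "rz": 0},
    {"gripper": 0, "x": 8, "y": 0, "z": 0, "rx": 0, "ry": 0, "rz": 0},
    {"gripper": 0, "x": 0, "y": 0, "z": 0, "rx": 0, "ry": 0, "rz": 0},
    {"gripper": 0, "x": 0, "y": 0, "z": 0, "rx": 0, "ry": 0, "rz": 0}
  ]
}}

```text
clock: 13.1
tool_pos: [466.1, 141.8, 54.7]
tool_rot: [0.49, 0.51, 0.49, -0.51]
contact_force: [-0.3, 1.3, -3.8]
width: 11.6
```

```bash
python3 - <<'E'
from fin import *
f=tcp((510.2,246.5),-1.9)
go([f[0]-60,f[1],53],-1.9)
import pickle
st=manip.state(); im=capture("wrist"); pickle.dump(st,open("w7.pkl","wb")); cv2.imwrite("pics/w7.png",im[:,:,::-1]); print(st["tool_pos"],st["width"],st["contact_force"],st["wrist_torque"])
im=capture("side")[:,:,::-1]; cv2.imwrite("pics/s7.png",im);crop(im,190,110,300,200,7,"s7c.png")
im=capture("top")[:,:,::-1]; cv2.imwrite("pics/t7.png",im)
E
```

```text
pos [466.1 141.8  54.7] shift xyz tool [ 1.67 -0.45  0.19]
rotvec tool deg [-0.36 -0.01 -0.04]
[466.0855399  141.80471484  54.67028705] 11.551291658034687 [-0.2515074   1.33670163 -3.75933689] [-0.02921549 -0.09882318  0.00444496]
```

View pics/w7.png

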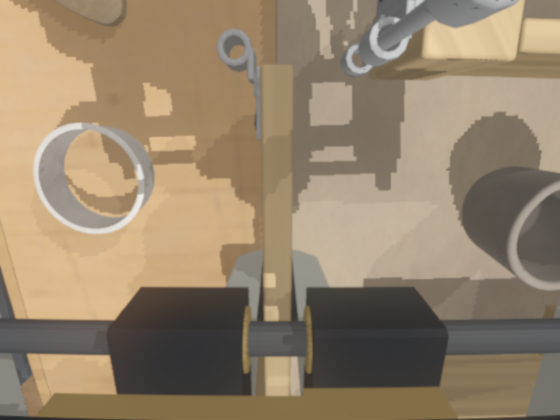

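View pics/s7c.png

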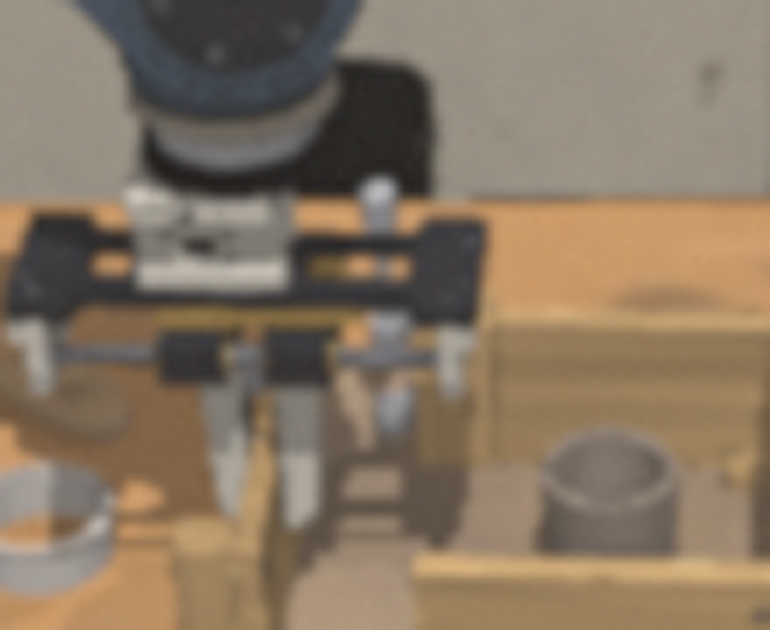

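```bash
python3 - <<'E'
from h import *
w=cv2.imread("pics/w7.png"); crop(w,320,0,440,90,6,"w7c.png"); crop(w,205,15,265,75,8,"w7d.png")
E
```

```text
(no output)
```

View pics/w7c.png

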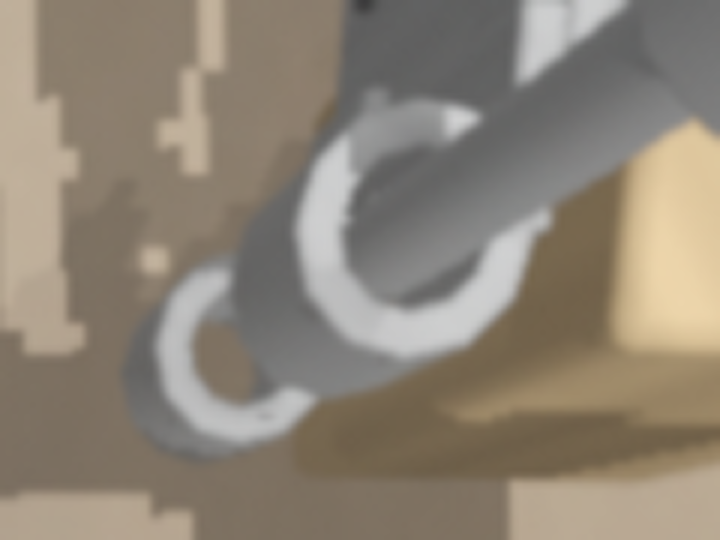

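View pics/w7d.png

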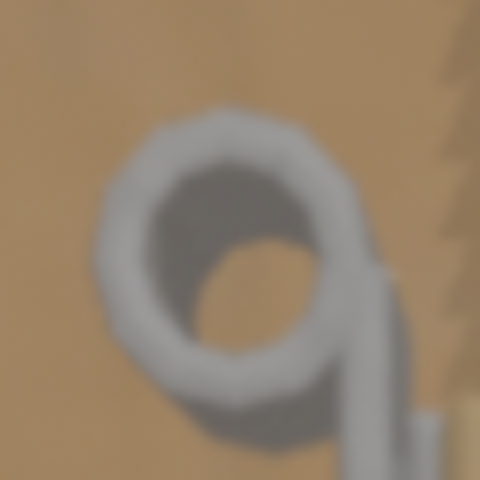

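```bash
python3 - <<'E'
from fin import *
import pickle
st=pickle.load(open("w7.pkl","rb"));W=Tct("wrist",st)
c=lambda p,o,s:((p[0]+.5)/s-.5+o[0],(p[1]+.5)/s-.5+o[1])
z=st["tool_pos"][2]
u=onz(W,c((413,229),(320,0),6),88);l=onz(W,c((243,346),(320,0),6),42.5);g=onz(W,c((233,256),(205,15),8),z-37.7+50)
print("upper",u,"lower",l,"gate",g)
for dz in(-3,3): print("gate if dz",dz,onz(W,c((233,256),(205,15),8),z+12.3+dz), "upper",onz(W,c((413,229),(320,0),6),88+dz))
M=Rt(st); print("move tool frame for upper, lower",(M.T@(u-g)).round(2),(M.T@(l-g)).round(2))
T=Tct("top"); print("top px of post axis z88, gate eye z67",proj(T,u),proj(T,g))
t=cv2.imread("pics/t7.png");crop(t,140,210,240,290,8,"t7c.png")
E
```

```text
upper [508.81780481 244.70306447  88.        ] lower [509.41898427 245.12798724  42.5       ] gate [451.15190551 247.66083083  66.97028705]
gate if dz -3 [450.823295   248.21742745  63.97028705] upper [509.74689032 245.28110468  85.        ]
gate if dz 3 [451.48051602 247.10423421  69.97028705] upper [507.8887193  244.12502427  91.        ]
move tool frame for upper, lower [-20.99  57.75   0.68] [24.51 58.31  0.24]
top px of post axis z88, gate eye z67 [170.73353541 242.21302108] [169.85929045 268.36767312]
```

View pics/t7c.png

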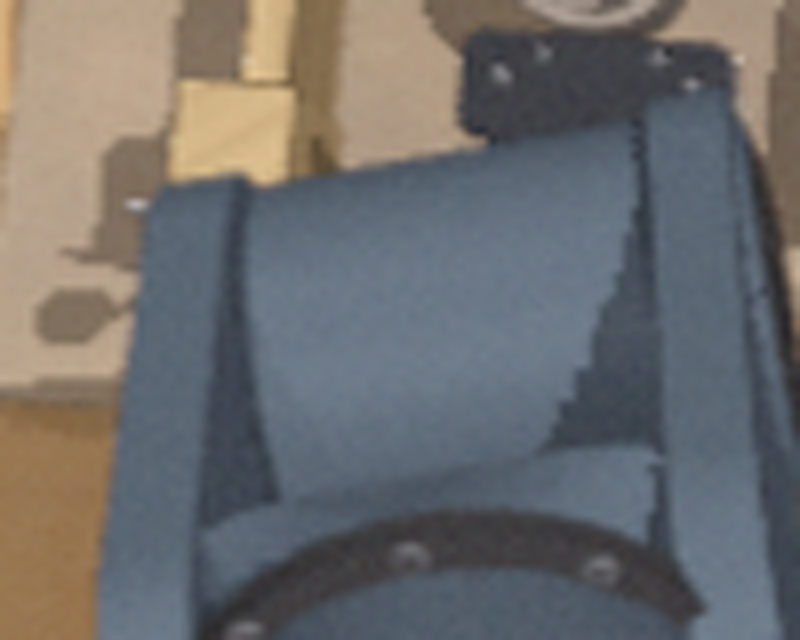

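>>> {"name": "apply_moves", "arguments": {
  "motion": [
    {"gripper": 0, "x": 2, "y": 8, "z": 0.3, "rx": -0.3, "ry": 0, "rz": 0},
    {"gripper": 0, "x": 0, "y": 10, "z": 0, "rx": 0, "ry": 0, "rz": 0},
    {"gripper": 0, "x": 0, "y": 10, "z": 0, "rx": 0, "ry": 0, "rz": 0},
    {"gripper": 0, "x": 0, "y": 8, "z": 0, "rx": 0, "ry": 0, "rz": 0},
    {"gripper": 0, "x": 0, "y": 4, "z": 0, "rx": 0, "ry": 0, "rz": 0},
    {"gripper": 0, "x": 0, "y": 0, "z": 0, "rx": 0, "ry": 0, "rz": 0},
    {"gripper": 0, "x": 0, "y": 0, "z": 0, "rx": 0, "ry": 0, "rz": 0}
  ]
}}

```text
clock: 13.95
tool_pos: [505.4, 140.4, 52.0]
tool_rot: [-0.491, -0.508, -0.492, 0.508]
contact_force: [0.1, -0.2, -3.7]
width: 12.0
```

```bash
python3 - <<'E'
from fin import *
import pickle
st=manip.state(); im=capture("wrist"); pickle.dump(st,open("w8.pkl","wb")); cv2.imwrite("pics/w8.png",im[:,:,::-1]); print(st["tool_pos"],st["width"],st["contact_force"],st["wrist_torque"])
crop(im[:,:,::-1],205,0,335,95,6,"w8c.png")
im=capture("side")[:,:,::-1]; cv2.imwrite("pics/s8.png",im);crop(im,190,110,300,200,7,"s8c.png")
E
```

```text
[505.40522026 140.43231494  52.00298008] 11.991250281970357 [ 0.10825579 -0.19399434 -3.68945379] [-0.06655099 -0.09497761 -0.01046261]
```

View pics/w8c.png

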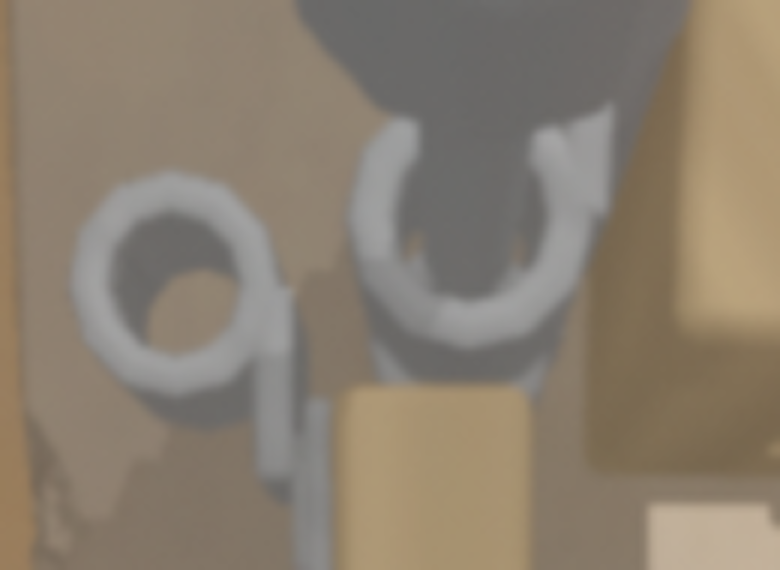

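View pics/s8c.png

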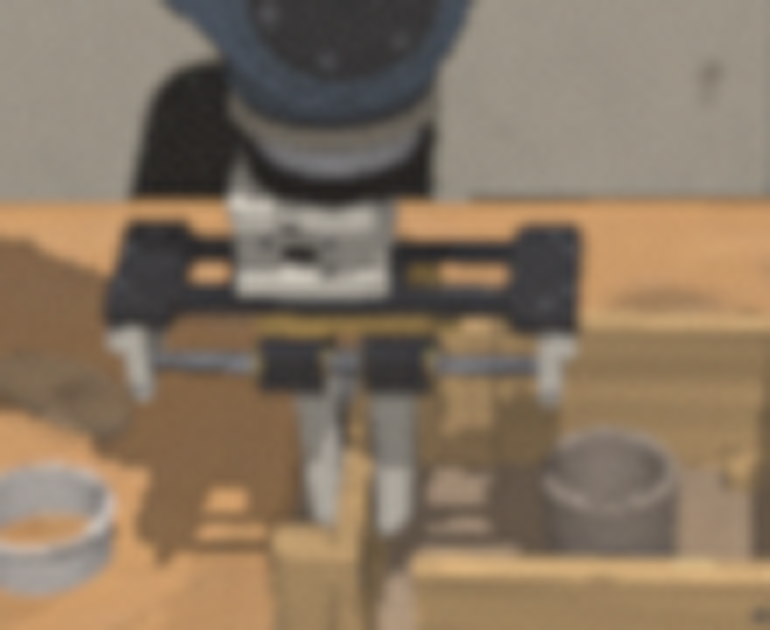

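```bash
python3 - <<'E'
from fin import *
import pickle
st=pickle.load(open("w8.pkl","rb"));W=Tct("wrist",st)
c=lambda p:((p[0]+.5)/6-.5+205,(p[1]+.5)/6-.5)
z=st["tool_pos"][2]
u=onz(W,c((471,216)),88);g=onz(W,c((174,283)),z+12.3)
M=Rt(st);print(u,g,"move",(M.T@(u-g)).round(2))
u=onz(W,c((471,216)),87);print("move",(M.T@(u-g)).round(2))
g=onz(W,c((174,283)),z+14.3);print("gate 2 higher: move",(M.T@(u-g)).round(2))
go([525.6,141.6,52.7],-1.9)
E
```

```text
[509.92317581 244.76194577  88.        ] [489.81549699 246.13537111  64.30298008] move [-23.71  20.13   0.7 ]
move [-22.71  20.15   0.49]
gate 2 higher: move [-20.71  19.91   0.13]
pos [505.3 140.5  52.1] shift xyz tool [-0.63 20.25 -1.8 ]
rotvec tool deg [-0.02  0.    0.02]
```

>>> {"name": "apply_moves", "arguments": {
  "motion": [
    {"gripper": 0, "x": -0.6, "y": 4, "z": 0.3, "rx": 0, "ry": 0, "rz": 0},
    {"gripper": 0, "x": 0, "y": 4, "z": 0, "rx": 0, "ry": 0, "rz": 0},
    {"gripper": 0, "x": 0, "y": 2, "z": 0, "rx": 0, "ry": 0, "rz": 0},
    {"gripper": 0, "x": 0, "y": 0, "z": 0, "rx": 0, "ry": 0, "rz": 0}
  ]
}}

```text
clock: 14.45
tool_pos: [516.0, 139.8, 52.7]
tool_rot: [0.492, 0.508, 0.491, -0.508]
contact_force: [-0.5, -0.2, -3.6]
width: 11.8
```

```bash
python3 - <<'E'
from fin import *
import pickle
st=manip.state(); im=capture("wrist"); pickle.dump(st,open("w9.pkl","wb")); cv2.imwrite("pics/w9.png",im[:,:,::-1]); print(st["tool_pos"],st["width"],st["contact_force"],st["wrist_torque"])
crop(im[:,:,::-1],205,0,335,95,6,"w9c.png")
E
```

```text
[515.9994419  139.79268698  52.72766255] 11.808819738800539 [-0.46493832 -0.23841429 -3.56085108] [-0.07578113 -0.02869765  0.03824345]
```

View pics/w9c.png

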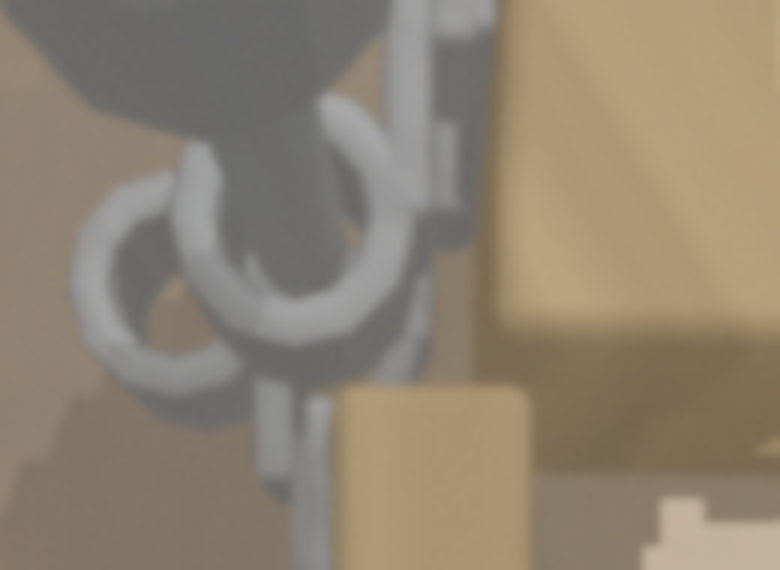

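```bash
python3 - <<'E'
from fin import *
import pickle
st=pickle.load(open("w9.pkl","rb"));W=Tct("wrist",st)
c=lambda p:((p[0]+.5)/6-.5+205,(p[1]+.5)/6-.5)
z=st["tool_pos"][2]
M=Rt(st)
for zu in (87.5,88):
  for dg in (0,2):
    u=onz(W,c((292,214)),zu);g=onz(W,c((175,283)),z+12.3+dg)
    print(zu,dg,u,g,"move",(M.T@(u-g)).round(2))
E
```

```text
87.5 0 [510.07328642 244.84188843  87.5       ] [500.49199001 245.49530288  65.02766255] move [-22.47   9.6    0.33]
87.5 2 [510.07328642 244.84188843  87.5       ] [500.71367785 245.12656838  67.02766255] move [-20.47   9.37  -0.03]
88 0 [510.10156442 244.73634506  88.        ] [500.49199001 245.49530288  65.02766255] move [-22.97   9.63   0.43]
88 2 [510.10156442 244.73634506  88.        ] [500.71367785 245.12656838  67.02766255] move [-20.97   9.4    0.07]
```

>>> {"name": "apply_moves", "arguments": {
  "motion": [
    {"gripper": 0, "x": 0, "y": 4, "z": 0.2, "rx": 0, "ry": 0, "rz": 0},
    {"gripper": 0, "x": 0, "y": 3.5, "z": 0, "rx": 0, "ry": 0, "rz": 0},
    {"gripper": 0, "x": 0, "y": 2, "z": 0, "rx": 0, "ry": 0, "rz": 0},
    {"gripper": 0, "x": 0, "y": 0, "z": 0, "rx": 0, "ry": 0, "rz": 0},
    {"gripper": 0, "x": 0, "y": 0, "z": 0, "rx": 0, "ry": 0, "rz": 0}
  ]
}}

```text
clock: 15.0
tool_pos: [525.1, 139.3, 52.7]
tool_rot: [-0.491, -0.508, -0.492, 0.508]
contact_force: [0.1, -0.0, -3.5]
width: 11.8
```

```bash
python3 - <<'E'
from fin import *
import pickle
st=manip.state(); im=capture("wrist"); pickle.dump(st,open("wa.pkl","wb")); cv2.imwrite("pics/wa.png",im[:,:,::-1]); print(st["tool_pos"],st["width"],st["contact_force"],st["wrist_torque"])
crop(im[:,:,::-1],205,0,335,95,6,"wac.png")
E
```

```text
[525.06070513 139.27689318  52.66895488] 11.769716982276233 [ 0.06587469 -0.02258871 -3.53486148] [-0.05527239 -0.02808492  0.00443114]
```

View pics/wac.png

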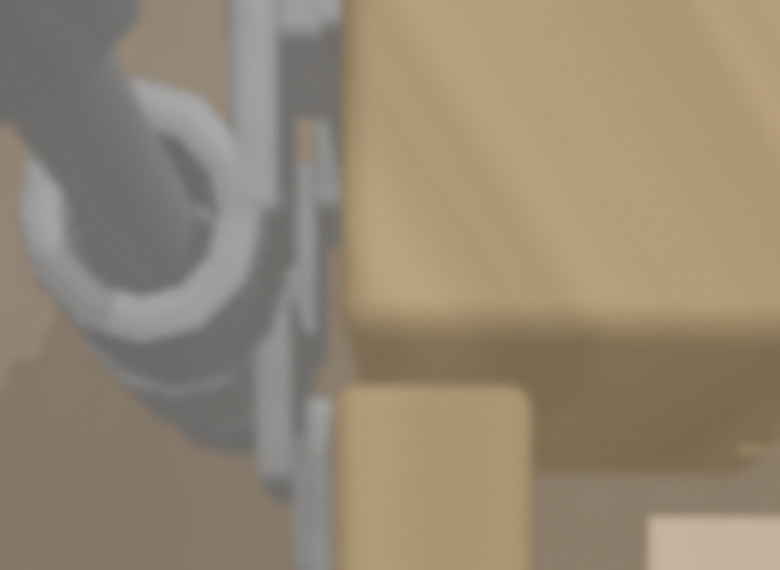

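>>> {"name": "apply_moves", "arguments": {
  "motion": [
    {"gripper": 0, "x": 1, "y": 0, "z": 0, "rx": 0, "ry": 0, "rz": 0},
    {"gripper": 0, "x": 0.5, "y": 0, "z": 0, "rx": 0, "ry": 0, "rz": 0},
    {"gripper": 0, "x": 0, "y": 0, "z": 0, "rx": 0, "ry": 0, "rz": 0}
  ]
}}

```text
clock: 15.35
tool_pos: [525.0, 139.3, 51.1]
tool_rot: [-0.492, -0.508, -0.492, 0.508]
contact_force: [-0.9, 0.4, -3.3]
width: 11.9
```

>>> {"name": "apply_moves", "arguments": {
  "motion": [
    {"gripper": 0, "x": 0.5, "y": 0, "z": 0, "rx": 0, "ry": 0, "rz": 0},
    {"gripper": 0, "x": 0, "y": 0, "z": 0, "rx": 0, "ry": 0, "rz": 0}
  ]
}}

```text
clock: 15.55
tool_pos: [525.1, 139.3, 50.7]
tool_rot: [-0.492, -0.508, -0.492, 0.508]
contact_force: [-0.1, -1.2, -2.7]
width: 11.7
```

>>> {"name": "apply_moves", "arguments": {
  "motion": [
    {"gripper": 0, "x": 0.5, "y": 0, "z": 0, "rx": 0, "ry": 0, "rz": 0},
    {"gripper": 0, "x": 0, "y": 0, "z": 0, "rx": 0, "ry": 0, "rz": 0}
  ]
}}

```text
clock: 15.75
tool_pos: [525.2, 139.3, 50.3]
tool_rot: [0.492, 0.508, 0.491, -0.508]
contact_force: [-0.5, -0.8, -2.8]
width: 11.8
```

>>> {"name": "apply_moves", "arguments": {
  "motion": [
    {"gripper": 0, "x": 0.5, "y": 0, "z": 0, "rx": 0, "ry": 0, "rz": 0},
    {"gripper": 0, "x": 0, "y": 0, "z": 0, "rx": 0, "ry": 0, "rz": 0}
  ]
}}

```text
clock: 15.95
tool_pos: [525.3, 139.3, 50.0]
tool_rot: [0.492, 0.508, 0.491, -0.508]
contact_force: [-0.4, -1.6, 1.3]
width: 11.9
```

>>> {"name": "apply_moves", "arguments": {
  "motion": [
    {"gripper": 0, "x": -1.3, "y": 0, "z": 0, "rx": 0, "ry": 0, "rz": 0},
    {"gripper": 0, "x": -1.3, "y": 0, "z": 0, "rx": 0, "ry": 0, "rz": 0},
    {"gripper": 0, "x": 0, "y": 0, "z": 0, "rx": 0, "ry": 0, "rz": 0},
    {"gripper": 0, "x": 0, "y": 0, "z": 0, "rx": 0, "ry": 0, "rz": 0}
  ]
}}

```text
clock: 16.35
tool_pos: [525.1, 139.3, 52.3]
tool_rot: [-0.492, -0.508, -0.492, 0.508]
contact_force: [-1.0, -0.5, -3.6]
width: 11.5
```

```bash
python3 - <<'E'
from fin import *
import pickle
st=pickle.load(open("wa.pkl","rb"));W=Tct("wrist",st);M=Rt(st);z=st["tool_pos"][2]
c=lambda p:((p[0]+.5)/6-.5+205,(p[1]+.5)/6-.5)
u=onz(W,c((139,211)),88);g=onz(W,c((175,283)),z+12.3);print(u,g,"move",(M.T@(u-g)).round(2))
# where gate ring top should be hidden: project circles of both
for nm,X in(("upper top",u),("upper bottom",u-[0,0,20.5]),("gate top",g)):
    print(nm,((proj(W,X)-[205,0])*6).round())
st=manip.state(); im=capture("wrist"); pickle.dump(st,open("wb.pkl","wb")); cv2.imwrite("pics/wb.png",im[:,:,::-1]); print(st["tool_pos"],st["width"],st["contact_force"],np.degrees(R.from_matrix(Rt(st)).as_rotvec()), "tilt",np.degrees(np.arccos(-Rt(st)[2,0])))
crop(im[:,:,::-1],205,0,335,95,6,"wbc.png")
im=capture("side")[:,:,::-1];crop(im,190,110,300,200,7,"sb.png")
E
```

```text
[510.25778955 244.70271822  88.        ] [509.54574464 244.97815461  64.96895488] move [-23.03   0.72   0.25]
upper top [137. 209.]
upper bottom [179. 277.]
gate top [173. 281.]
[525.07247582 139.31132006  52.2906186 ] 11.539355253983185 [-0.97053095 -0.45488854 -3.63984423] [ 70.69287134  68.36541949 -70.69982523] tilt 0.005133738735814167
```

View pics/wbc.png

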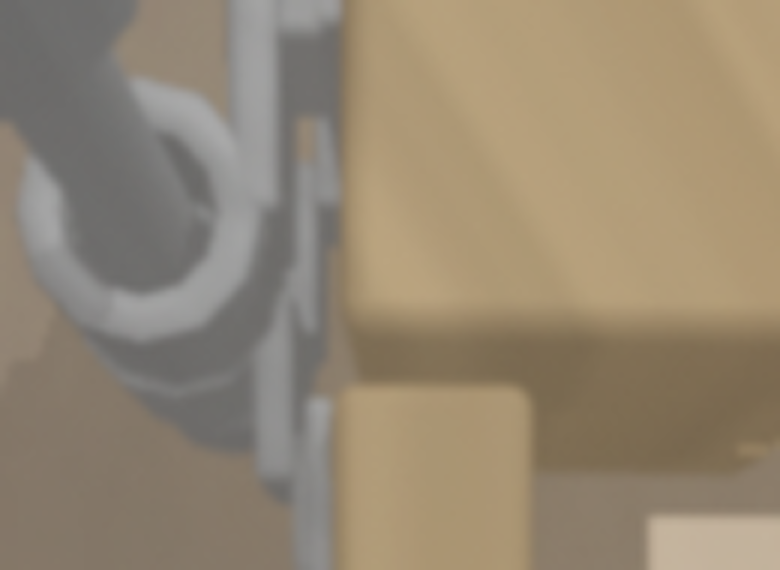

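View pics/sb.png

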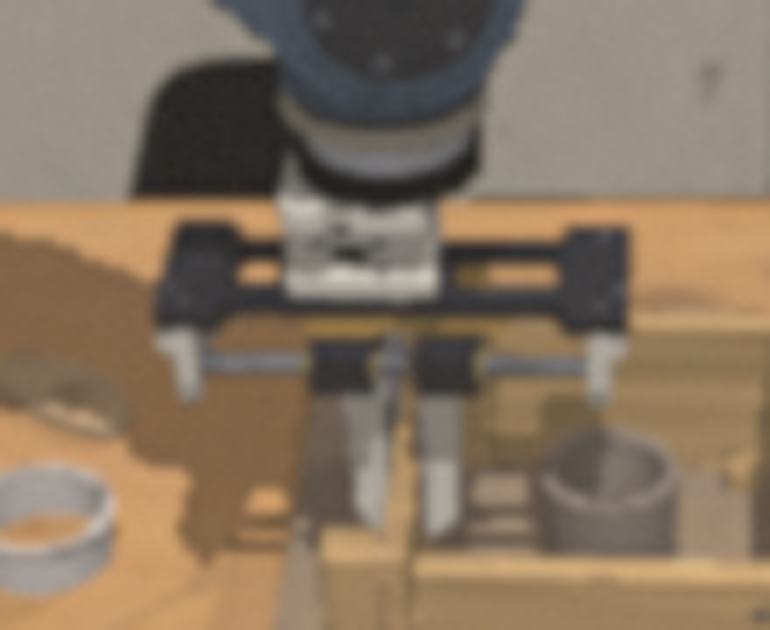

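>>> {"name": "apply_moves", "arguments": {
  "motion": [
    {"gripper": 0, "x": -0.3, "y": 0.6, "z": 0.1, "rx": 0, "ry": 0, "rz": 0},
    {"gripper": 0, "x": 0, "y": 0, "z": 0, "rx": 0, "ry": 0, "rz": 0},
    {"gripper": 0, "x": 0, "y": 0, "z": 0, "rx": 0, "ry": 0, "rz": 0},
    {"gripper": 0, "x": 0, "y": 0, "z": 0, "rx": 0, "ry": 0, "rz": 0}
  ]
}}

```text
clock: 16.85
tool_pos: [525.7, 139.2, 52.6]
tool_rot: [-0.492, -0.508, -0.492, 0.508]
contact_force: [-1.2, 0.4, -3.0]
width: 11.9
```

```bash
python3 - <<'E'
from fin import *
st=manip.state(); print(st["tool_pos"],st["contact_force"],st["width"])
im=capture("wrist")[:,:,::-1]; cv2.imwrite("pics/wd.png",im); s2=manip.state(); print(s2["contact_force"],s2["tool_pos"])
E
```

```text
[525.72757914 139.17693989  52.6314872 ] [-1.22505613  0.43446863 -3.01971927] 11.918619225297054
[-0.05086851 -1.14093154 -4.05442196] [525.71596476 139.16666277  52.62506711]
```

View pics/wd.png

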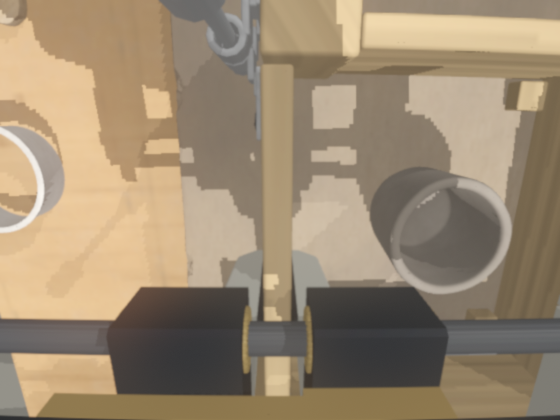

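```bash
python3 - <<'E'
from h import *
print(manip.sign_off())
E
```

```text
the job is handed in; nothing more can be done
None
```

I drew the pin up 16 mm, from about 24 to about 40 mm by my camera estimate. I then lifted the larger ply gate near its centre of mass and brought its knuckle into the post's gap from the front. The job was handed in at about 17 s with the gate held in the gripper; sign-off gives no verdict.

**Last checks:**
- **Height:** the gate touched the lower knuckle at TCP z ≈ 50.2 mm. That puts mid-gap at about 52.7 mm, and I held it at 52.6 mm.
- **Sideways:** the last wrist-camera measurement showed 0.7 mm and 0.25 mm of misalignment. I then moved 0.6 mm and 0.1 mm to correct it, but did not re-measure.
- **Contact:** the only force reading was about 3 to 4 N downward, which is the gate's weight, so there was no sign of it pressing on the box. The tool was vertical to within 0.01°.
- **Other objects:** the arm stayed clear of the pot, jar and cutter, and the pot and cutter stood undisturbed in the last pictures. I did not measure their positions.

**Disagreements:** estimates of where the hinge axis lies sideways (y) ranged from 244.7 to 247.5 mm between camera views. I used the close view that shows both knuckles together, so about 1 mm of uncertainty remains there, against the 3 mm allowed. Ring sizes in the wrist picture also hinted that the knuckle sat a few millimetres off my height estimate. The contact probe matched the height I had worked out from the table, so I relied on that.

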